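# Mount and pin a support arm in a stirrer stand

### The job

Mount the aluminium support arm in the stand: slide its tapered end into the sloping sleeve, past the spring plunger, until the collar is home against the sleeve's mouth. Then put the red-knobbed locking pin down through the sleeve and the arm until its knob sits on the sleeve, and let go. Leave the other things on the bench where they are.

Things in the scene. Friction and masses are not known exactly. Their poses are not given: they have to be found in the camera images.
- support_arm: loose aluminium bar, 24 x 24 mm square, 197 mm long, 0.2 to 0.31 kg. Origin on its axis at the inner face of its blue stop collar (36 x 36 mm, x = 0 to +8 mm). x runs along the bar: tapered tip at x = -75 mm, blue V-fork (about 55 mm wide) at x = +96 to +122 mm. z is up as it lies. Starts level on the rest, axis 80 mm above the bench. Mass centre near x = +20 mm
- bar_grip (a point): point on the arm's axis at x = +45 mm (arm's axes): middle of the plain square bar between collar and fork, a place to grip across y, clear of the rest
- bar_hole (a point): centre, on the arm's axis at x = -45 mm, of the 13 mm cross hole that runs right through the bar along its z. The tip in front of it is a cone, 12 mm diameter at the end growing to 24 mm over 15 mm
- rest: low white fixed rest: base 170 x 70 x 10 mm, two posts (14 mm along x, 36 mm wide) at x = -55 and +73 mm with shallow cheeks, tops 77 mm above the bench. Origin at the centre of its underside, x along the arm; the arm's origin starts 6 to 18 mm towards -x from it
- sleeve: square aluminium sleeve on the fixed grey stand. Origin: centre of its mouth, 120 mm above the bench. x is the bore's axis, out of the mouth, 30 degrees above level, away from the robot; y level; z 30 degrees from vertical. Bore 27 x 27 mm, x = 0 to -75 mm; outside 41 (y) x 40 mm (z). The arm enters along -x, axes parallel to these; home when its origin is at this origin
- pin_hole (a point): centre of the 13 mm pin hole on the sleeve's top face, at x = -45, z = +20 mm in the sleeve's frame (same axes). It runs along z through top and bottom walls, with free space under it
- plunger (a joint): travel (m) of the spring plunger in the sleeve's +y wall, 22 mm inside the mouth: a ball nose 6 mm into the empty bore (0), pushed out along y (to 0.008) by the arm against 4.8 N, rising 1.2 N per mm; about 0.002 to 0.005 with the arm in. Pushing the arm in takes about 2 to 8 N. Housing and cap stand out 54 mm from the bore's axis
- pin: loose locking pin, 95 mm long, 0.06 kg: red round knob 22 mm diameter, z = 0 to +40 mm; steel shank 10 mm diameter below, 55 mm long, last 9 mm tapered to 4 mm. Origin on the axis at the knob's underside, z along the axis to the knob's top. Starts upright in the pin block. In place its origin is at the pin hole, its z along the sleeve's z
- pin_block: fixed wooden block 60 x 60 mm, 70 mm tall, with a 12.5 mm hole 58 mm deep in its top where the pin stands, knob on the block's top. Origin at the centre of its underside
- beaker: loose glass beaker, 68 mm diameter, 90 mm tall, bystander; origin at the centre of its underside
- bottle_a: loose amber bottle with blue cap, 60 mm diameter, 120 mm tall, bystander; origin at the centre of its underside
- bottle_b: loose clear bottle with blue cap, 66 mm diameter, 140 mm tall, bystander; origin at the centre of its underside
- bottle_c: loose white bottle with blue cap, 66 mm diameter, 140 mm tall, bystander; origin at the centre of its underside
- dish: loose white ceramic dish, 72 mm diameter, 22 mm tall, bystander; origin at the centre of its underside
- spoon: loose steel sampling spoon lying flat, 180 mm long, bystander; origin under its middle
- mortar: loose white ceramic mortar bowl, 100 mm diameter, 60 mm tall, bystander; origin at the centre of its underside
Mind the look-alikes: they are no part of the job. Of the things like the part that bears sleeve, leave any that is orange or pink; of the rest the larger one is meant.

How it is judged:
By the outcome, as a careful person would: the job done as asked, in the order asked, and still so for the second after the job is handed in, with the robot touching nothing.
It also fails if it takes over 62 s, if anything falls off the work surface, if the arm or the gripper's body presses on something with over 40 N, if the wrist force passes 120 N, or if a joint passes its speed limit or range.

### The arm

A 6-joint arm with a two-finger parallel gripper is mounted at the origin on the work surface. World frame = base frame: x ahead of the robot, y to its left, z up, the work surface at z = 0. Lengths are in m, angles in rad, forces in N, time in s.
With the tool pointing down it reaches from about 0.3 to 0.875 m from the base axis. Payload 6.4 kg.
Tool frame: the origin (TCP) lies between the finger pads; the fingertips stand 17 mm ahead of it and the grasp point (between the pads) lies 2 mm behind it; z points along the fingers, y is the direction in which the jaws open and shut (so a half turn about z gives the same grasp; the last joint's range is limited). The gripper opens to 88 mm and grips with 3 to 60 N. Pads are 18 mm wide; open, the fingers measure 123 mm over their backs; the gripper's body (75 mm by 187 mm) begins 45 mm behind the grasp point.
Start: joints at [1.05, 0.181, 1.607, -0, 1.354, -0.206], TCP at [0.178, 0.547, 0.256] pointing down, gripper open.
Joint ranges: [-2.99, 2.99], [-0.89, 2.07], [0.3, 2.58], [-1.14, 4.28], [0, 2.63], [-3.12, 3.12]. Speed limits (rad/s): [2.57, 2.57, 3.01, 3.14, 3.14, 3.14].

### API

Orientations are given as a unit quaternion [x, y, z, w].
In Python, from cell import arm, read_camera, camera_model gives the robot as it stands. The module is installed in compiled form; this text tells all that it offers.
- The arm moves only by the tool arm_command, never from a script. Its argument "deltas" is a list of rows, each a list of 7 numbers: the shift along the tool's x, y, z in mm, then the turn, a rotation vector about the tool's x, y, z in degrees, then the gripper's target within -1 to 1 (fully open at 1, half-way at 0, shut at -1). In form: [[tx, ty, tz, rx, ry, rz, fingers], ...]. A call has 1 to 20 rows; each row is the pose to reach, as a shift and turn from the pose commanded when the call began, along the tool's axes at that moment; what a row does not reach only later rows make up. A row lasts 1/12 s, in which the tool goes at most 41.7 mm and 7.16 degrees, less where a joint would pass 70% of its speed; a pose out of reach is approached as far as the arm can. A call with a gripper value outside its range is refused whole. The fingers move at their own pace and stop on an object; the grip force is fixed at half the most. Time passes only in rows, so rows that repeat a pose let the fingers close. It gives the time, the measured TCP pose, the force and the opening at its end, in the units of the state.
- arm.get_obs(): the state, without advancing time (a new reading comes with each control period).
- read_camera(name): name is "scene" or "top" or "wrist"; returns (picture, depth): 480x640x3 uint8, red, green, blue; 480x640 float32, m along the optical axis (not along the pixel's ray), 0 where there is no reading.
- camera_model(name): a dict with "fx", "fy", "cx", "cy" (pixels), "k1" (the pictures are not rectified: a ray, as slopes to the right and down, at radius r is drawn at 1 + k1 r^2 times it, then the intrinsics apply), "rvec" (rotation vector, rad) and "tvec" (3), from world to camera coordinates, as OpenCV has them. Camera axes: x right, y down, z forward; pixel columns grow to the right and rows downward; lengths in m; the calibration is good to about 2 mm. A picture is of the moment at which its call begins: read the wrist's pose just before it. camera_model takes no time and is no camera call; for the wrist camera it gives the pose at the moment of the call.
- arm.sign_off(): hands the job in, once; it reports no verdict.
The state is a dict: "t": time; "q": joint angles; "joint_vel": joint speeds; "joint_torque": joint torques, N m; "position": TCP position; "ee_rot": TCP orientation; "ft_force": force on the tool from outside, world axes, zero at the start; "torque": the same for the moment, N m; "finger_gap": opening from 0.0 (shut) to 1.0 (fully open).
Only numpy, scipy, OpenCV 4.12 (cv2) and the standard library are available. Lean on these libraries where they do the work, as an engineer would, in place of code of your own. Each camera call takes 0.05 s, during which the arm holds its last target.

## Working session

There is one attempt and no reset: what is moved stays moved. The work goes in short steps, Python scripts to look and compute and a tool call to move; the robot and the scene stay as the last step left them, time stands still between calls to the robot, and variables do not carry over. Pictures are saved under pics/ and viewed, and the job is handed in when it is done.

Besides the shell and the picture viewer there is one more tool, called after ">>>" by a JSON object that holds its "op" and its "data", one argument or row to a line. arm_command: Moves the arm, as the interface text tells. Its arguments: {"type":"object","properties":{"deltas":{"type":"array","items":{"type":"array","items":{"type":"number"}}}},"required":["deltas"]}

```bash
ls; mkdir -p pics; cat > h.py <<'E'
import numpy as np, cv2
from cell import arm, read_camera, camera_model
from scipy.spatial.transform import Rotation as R
def grab(name,fn):
    m=camera_model(name); p,d=read_camera(name)
    cv2.imwrite('pics/'+fn+'.png',p[:,:,::-1]); np.savez('pics/'+fn+'.npz',p=p,d=d,**{k:np.array(v) for k,v in m.items()})
def load(fn):
    z=np.load('pics/'+fn+'.npz'); return z
def cloud(z):
    d=z['d']; h,w=d.shape
    K=np.array([[z['fx'],0,z['cx']],[0,z['fy'],z['cy']],[0,0,1]],float)
    u,v=np.meshgrid(np.arange(w),np.arange(h))
    pd=np.stack([(u-K[0,2])/K[0,0],(v-K[1,2])/K[1,1]],-1)
    s=pd.copy(); 
    for _ in range(20): s=pd/(1+z['k1']*(s**2).sum(-1,keepdims=True))
    c=np.dstack([s[...,0]*d,s[...,1]*d,d])
    Rm=R.from_rotvec(z['rvec'].ravel()).as_matrix()
    X=(c-z['tvec'].ravel())@Rm
    X[d==0]=np.nan
    return X
def proj(z,P):
    P=np.atleast_2d(P); Rm=R.from_rotvec(z['rvec'].ravel()).as_matrix()
    c=P@Rm.T+z['tvec'].ravel(); s=c[:,:2]/c[:,2:]; s=s*(1+z['k1']*(s**2).sum(1,keepdims=True))
    return np.c_[s[:,0]*z['fx']+z['cx'],s[:,1]*z['fy']+z['cy']]
E
python3 - <<'E'
from h import *
print(arm.get_obs())
for n in ['scene','top','wrist']: grab(n,n+'0'); print(camera_model(n))
E
```

```text
pics
{'t': 0.0, 'q': array([ 1.04973432e+00,  1.81507383e-01,  1.60800103e+00, -3.28350346e-05,
        1.35378778e+00, -2.06297930e-01]), 'joint_vel': array([-1.58168638e-03,  3.47484481e-04,  7.61331816e-06, -3.74608529e-05,
       -2.63384780e-04,  8.53097094e-05]), 'joint_torque': array([ 1.24150087e-03, -4.33873022e+01, -3.41848648e+01,  7.03139277e-02,
        3.87351459e-02, -1.55598259e-04]), 'position': array([0.17775068, 0.54630638, 0.25483241]), 'ee_rot': array([ 1.56729577e-01,  9.87641187e-01, -8.01758359e-04, -2.88006046e-04]), 'ft_force': array([-0.44062032, -0.04858132,  0.79883523]), 'torque': array([ 0.01661146,  0.03435786, -0.03542238]), 'finger_gap': 0.9952246832859082}
{'fx': 561.5746484145806, 'fy': 561.5746484145806, 'cx': 325.57136980220446, 'cy': 237.0403096486178, 'k1': -0.02858220691426094, 'rvec': array([ 2.08026474,  0.69824578, -0.37716042]), 'tvec': array([-0.43656094, -0.08606165,  1.60813197])}
{'fx': 552.0606090135129, 'fy': 552.0606090135129, 'cx': 315.8917189735232, 'cy': 243.92599454894062, 'k1': -0.13850685374949162, 'rvec': array([ 2.16202726, -2.12152159,  0.19278242]), 'tvec': array([1.92343154e-04, 5.53157785e-01, 1.60145413e+00])}
{'fx': 351.65378422648524, 'fy': 351.65378422648524, 'cx': 315.4197172123954, 'cy': 234.62327391175143, 'k1': -0.038037337871695345, 'rvec': array([-2.33087109, -1.6926705 , -0.26055581]), 'tvec': array([-0.57449314, -0.04161764,  0.39152862])}
```

View pics/scene0.png

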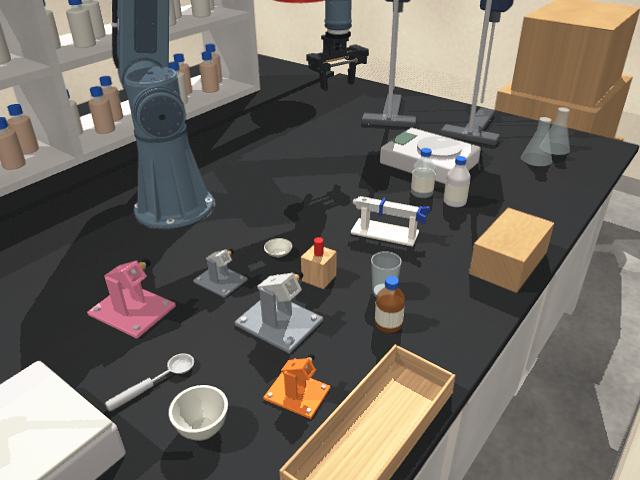

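View pics/top0.png

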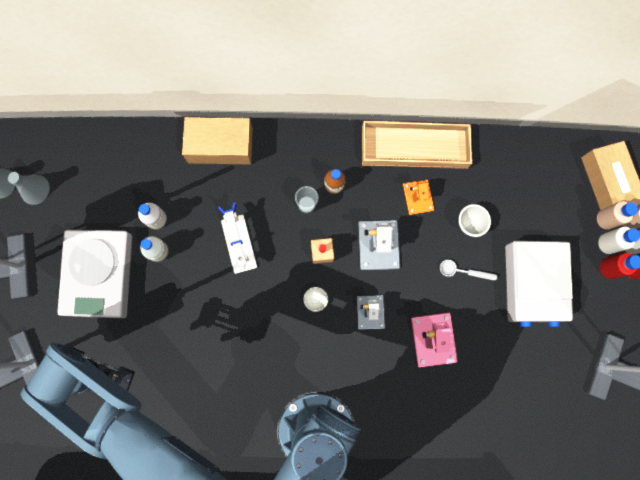

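View pics/wrist0.png

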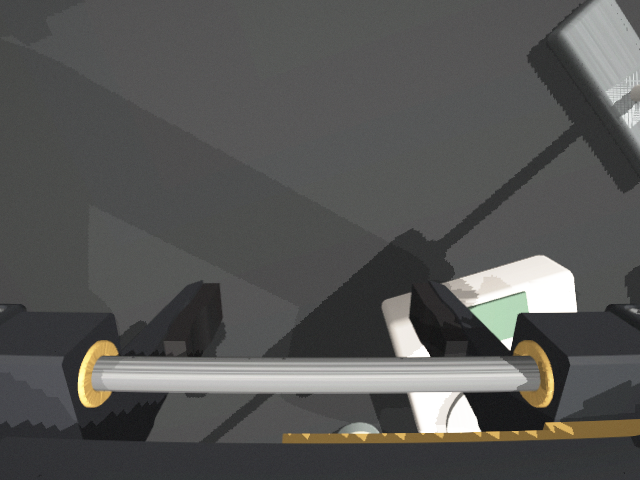

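Sleeve look-alikes: large grey stand at top (380,243), small grey at top (371,312), pink at top (435,340), orange at top (418,196). By the description, the large grey one is meant. I'll check it in a close crop and measure.

```bash
python3 - <<'E'
from h import *
t=load('top0'); s=load('scene0')
a=cv2.resize(t['p'][200:280,200:440][:,:,::-1],None,fx=3.3,fy=3.3,interpolation=cv2.INTER_CUBIC)
b=cv2.resize(s['p'][180:360,230:440][:,:,::-1],None,fx=3.3,fy=3.3,interpolation=cv2.INTER_CUBIC)
cv2.imwrite('pics/c1.png',a);cv2.imwrite('pics/c2.png',b)
X=cloud(t)
for n,(u,v) in dict(big=(380,235),pin=(322,248),grey2=(371,312),collar=(237,240),forkL=(222,210),fork=(230,215),tip=(243,265),restbase=(247,262),dish=(315,299),beaker=(306,200),botA=(335,180),block=(315,255),base=(365,265)).items(): print(n,X[v,u].round(3))
E
```

```text
big [ 0.57  -0.171  0.124]
pin [ 0.53  -0.006  0.112]
grey2 [ 0.352 -0.151  0.077]
collar [0.552 0.24  0.095]
forkL [0.641 0.289 0.092]
fork [0.626 0.264 0.094]
tip [0.48 0.22 0.09]
restbase [0.5   0.218 0.007]
dish [0.392 0.01  0.001]
beaker [0.697 0.043 0.004]
botA [ 0.735 -0.041  0.105]
block [0.517 0.013 0.065]
base [ 0.496 -0.139  0.019]
```

View pics/c1.png

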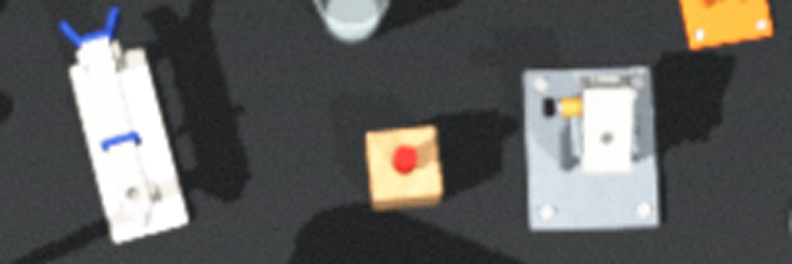

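View pics/c2.png

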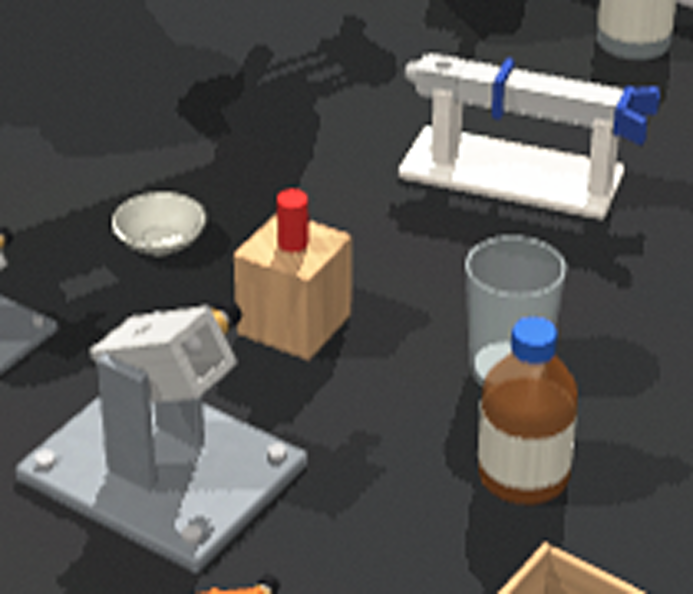

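The crops confirm it: the large grey sleeve's mouth faces away from the robot (+x), with its pin hole at top (383,242). The arm lies with its tip near (240,258), the collar at (237,242) and the fork at (228,212). The pin is at (322,248). Next I'll work out the wrist camera geometry and the moves.

```bash
cat >> h.py <<'E'
def pose():
    o=arm.get_obs(); return np.array(o['position']),R.from_quat(o['ee_rot'])
def delta(p,Rt):
    p0,R0=pose(); d=R0.inv().apply(np.array(p)-p0)*1000; r=(R0.inv()*Rt).as_rotvec(degrees=True)
    # choose half-turn about z giving smaller turn
    r2=(R0.inv()*Rt*R.from_euler('z',180,degrees=True)).as_rotvec(degrees=True)
    print('shift',d.round(1),'turn',r.round(2),'alt',r2.round(2))
def toolR(zdir,ydir):
    z=np.array(zdir,float);z/=np.linalg.norm(z);y=np.array(ydir,float);y-=z*(y@z);y/=np.linalg.norm(y)
    return R.from_matrix(np.c_[np.cross(y,z),y,z])
E
python3 - <<'E'
from h import *
w=load('wrist0'); Rm=R.from_rotvec(w['rvec']).as_matrix(); c=-Rm.T@w['tvec']
p,Rt=pose()
print('cam in tool',Rt.inv().apply(c-p), 'axis in tool',Rt.inv().apply(Rm[2]),'imgright',Rt.inv().apply(Rm[0]))
# move to above between pin and sleeve
T=toolR([0,0,-1],[0,1,0])
delta([0.47,-0.10,0.33],T)
delta([0.47,0.23,0.3],toolR([0,0,-1],[-.29,.957,0]))
E
```

```text
cam in tool [ 0.0787173   0.00019178 -0.12979795] axis in tool [-3.02743052e-01 -3.29563211e-04  9.53072157e-01] imgright [-1.92360507e-05  9.99999942e-01  3.39680064e-04]
shift [-477.9 -524.3  -74.4] turn [ -0.07  -0.03 -18.04] alt [-4.0000e-02  1.0000e-01  1.6196e+02]
shift [-375.8 -210.5  -44.8] turn [ -0.07  -0.04 -34.9 ] alt [-5.000e-02  9.000e-02  1.451e+02]
```

```bash
python3 - <<'E'
from h import *
delta([0.56,0.24,0.30],toolR([0,0,-1],[-.29,.957,0]))
E
```

```text
shift [-458.3 -173.1  -44.8] turn [ -0.07  -0.04 -34.9 ] alt [-5.000e-02  9.000e-02  1.451e+02]
```

>>> {"op": "arm_command", "data": {
  "deltas": [
    [-458,-173,-45,0,0,-35,1],
    [-458,-173,-45,0,0,-35,1],
    [-458,-173,-45,0,0,-35,1],
    [-458,-173,-45,0,0,-35,1],
    [-458,-173,-45,0,0,-35,1],
    [-458,-173,-45,0,0,-35,1],
    [-458,-173,-45,0,0,-35,1],
    [-458,-173,-45,0,0,-35,1],
    [-458,-173,-45,0,0,-35,1],
    [-458,-173,-45,0,0,-35,1],
    [-458,-173,-45,0,0,-35,1],
    [-458,-173,-45,0,0,-35,1],
    [-458,-173,-45,0,0,-35,1],
    [-458,-173,-45,0,0,-35,1],
    [-458,-173,-45,0,0,-35,1],
    [-458,-173,-45,0,0,-35,1]
  ]
}}

```text
t: 1.48
position: [0.5586, 0.2415, 0.3002]
ee_rot: [-0.148, 0.989, 0.0, -0.001]
ft_force: [0.3, 0.0, 0.5]
finger_gap: 1.001
```

```bash
python3 - <<'E'
from h import *
grab('wrist','w1')
delta([0.58,-0.10,0.30],toolR([0,0,-1],[0,1,0]))
E
```

```text
shift [ 7.980e+01 -3.331e+02  3.000e-01] turn [ 0.02 -0.06 17.07] alt [ 8.0000e-02  3.0000e-02 -1.6293e+02]
```

View pics/w1.png

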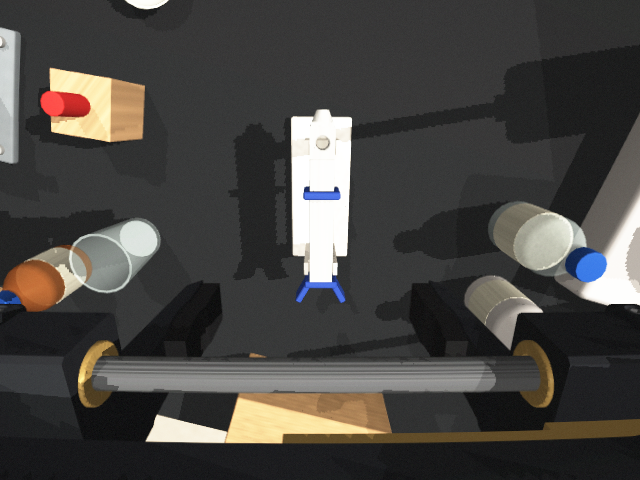

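The arm is clear in view: tip at (322,112), cross hole at (323,143), collar at (322,194), fork at (321,290). Now I'll look at the sleeve and pin.

>>> {"op": "arm_command", "data": {
  "deltas": [
    [80,-333,0,0,0,17,1],
    [80,-333,0,0,0,17,1],
    [80,-333,0,0,0,17,1],
    [80,-333,0,0,0,17,1],
    [80,-333,0,0,0,17,1],
    [80,-333,0,0,0,17,1],
    [80,-333,0,0,0,17,1],
    [80,-333,0,0,0,17,1],
    [80,-333,0,0,0,17,1],
    [80,-333,0,0,0,17,1],
    [80,-333,0,0,0,17,1],
    [80,-333,0,0,0,17,1]
  ]
}}

```text
t: 2.53
position: [0.5804, -0.099, 0.3007]
ee_rot: [-0.001, 1.0, 0.0, -0.0]
ft_force: [-1.0, 0.7, -0.2]
finger_gap: 0.999
```

```bash
python3 - <<'E'
from h import *
grab('wrist','w2'); grab('scene','s2'); grab('top','t2')
E
```

```text
(no output)
```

View pics/w2.png

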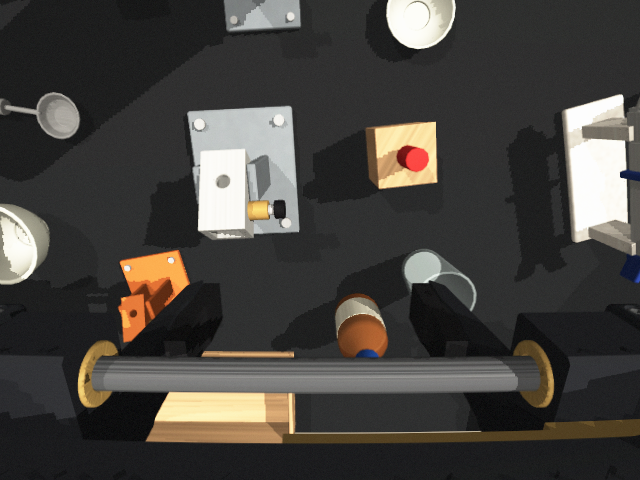

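```bash
python3 - <<'E'
from h import *
w=load('w2'); X=cloud(w); p=w['p'].astype(int)
# sleeve top plane
reg=X[158:205,205:244].reshape(-1,3); reg=reg[~np.isnan(reg).any(1)]
c=reg.mean(0)
for _ in range(4):
    U,S,V=np.linalg.svd(reg-c,full_matrices=False); n=V[2]*np.sign(V[2][2]); r=(reg-c)@n
    k=abs(r)<max(2*r.std(),.0005); reg=reg[k]; c=reg.mean(0)
print('plane n',n,'tilt',np.degrees(np.arctan2(-n[0],n[2])),'std',r.std(),len(reg),'c',c)
# all points on plane near
m=(np.abs((X-c)@n)<.003)&(np.linalg.norm(X-c,axis=-1)<.07)
m=cv2.morphologyEx(m.astype(np.uint8),cv2.MORPH_OPEN,np.ones((3,3)))
nl,lab=cv2.connectedComponents(m); L=lab[200,225]; m=lab==L
P=X[m]; ys,xs=np.where(m); print('mask bbox',xs.min(),xs.max(),ys.min(),ys.max(),m.sum())
hull=cv2.convexHull(np.c_[xs,ys].astype(np.int32)); print(cv2.minAreaRect(hull))
ex=np.array([np.cos(np.pi/6),0,.5])
xy=P[:,:2].astype(np.float32); 
# in-plane coordinates
e1=np.cross([0,1,0],n); e1/=np.linalg.norm(e1); e2=np.cross(n,e1)
q=np.c_[(P-c)@e1,(P-c)@e2].astype(np.float32)
(rc,sz,ang)=cv2.minAreaRect(q); print('rect',rc,sz,ang,'center',c+e1*rc[0]+e2*rc[1])
a=np.zeros((480,640,3),np.uint8)+0; im=w['p'][:,:,::-1].copy(); im[m]=(0,0,255)
cv2.imwrite('pics/c3.png',cv2.resize(np.hstack([w['p'][90:250,170:310][:,:,::-1],im[90:250,170:310]]),None,fx=2.8,fy=2.8,interpolation=cv2.INTER_NEAREST))
# bar hole/knob
red=(p[...,0]>130)&(p[...,1]<70)&(p[...,2]<70); ys,xs=np.where(red[100:220,350:460]); print('red',xs.mean()+350,ys.mean()+100)
K=X[100:220,350:460][red[100:220,350:460]]; print('knob z hist',np.percentile(K[:,2],[5,25,50,75,95]))
Kt=K[K[:,2]>.105]; print(Kt.mean(0),Kt.min(0),Kt.max(0),cv2.minEnclosingCircle(Kt[:,:2].astype(np.float32)))
E
```

```text
plane n [-0.50092579 -0.02435537  0.86514748] tilt 30.071109265535956 std 0.0005866447441630461 1530 c [ 0.5513321  -0.1805419   0.11605925]
mask bbox 198 251 149 230 3537
((224.37937927246094, 189.6536102294922), (51.038211822509766, 83.00520324707031), 2.602562189102173)
rect (0.006674490869045258, 0.00038389675319194794) (0.075903981924057, 0.04666915535926819) 1.2716871500015259 center [ 0.55710355 -0.18015811  0.11941176]
red 410.3541666666667 157.14583333333334
knob z hist [0.07570783 0.10477116 0.10963131 0.11036754 0.11161794]
[ 0.53321954 -0.01247403  0.10983139] [ 0.52242175 -0.01765496  0.10537661] [0.54216563 0.00115534 0.11242908] ((0.5322887301445007, -0.00812539178878069), 0.010273694060742855)
```

View pics/c3.png

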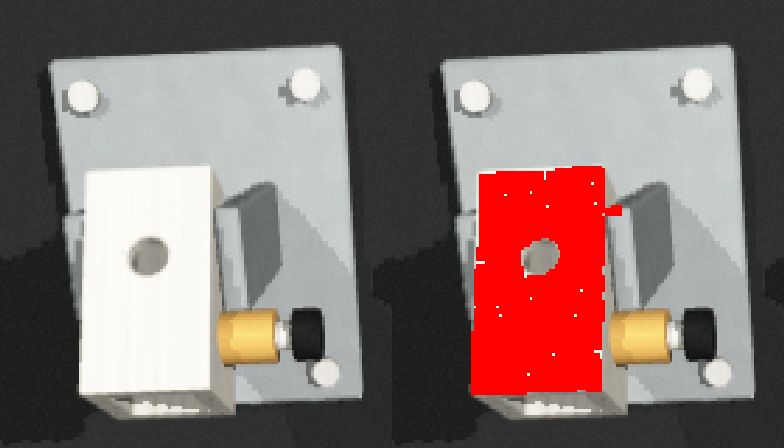

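```bash
cat >> h.py <<'E'
from scipy.optimize import least_squares
from scipy.ndimage import map_coordinates, gaussian_filter
def edgept(g,a,b,rng=4):
    """sample edges along segment a-b (pixels), find max |gradient| along normal; returns points"""
    a=np.array(a,float);b=np.array(b,float);t=(b-a)/np.linalg.norm(b-a);n=np.array([-t[1],t[0]])
    out=[];o=np.arange(-rng,rng+.01,.1)
    for s in np.linspace(.12,.88,25):
        c=a+(b-a)*s; q=c+o[:,None]*n
        v=map_coordinates(g,[q[:,1],q[:,0]],order=1); d=np.abs(np.gradient(v))
        i=d.argmax()
        if d[i]<.8: continue
        k=slice(max(0,i-8),i+9); out.append(c+n*(o[k]@d[k]/d[k].sum()))
    return np.array(out),n
def fitmodel(z,P3,segs,x0,free,model,it=6,rng=4,verbose=True):
    """model(x)-> dict of 3D pts; segs list of (i,j)"""
    g=gaussian_filter(cv2.cvtColor(z['p'],cv2.COLOR_RGB2GRAY).astype(float),.7)
    x=np.array(x0,float)
    for k in range(it):
        uv=proj(z,model(x)); E=[edgept(g,uv[i],uv[j],rng if k<3 else 2)[0] for i,j in segs]
        def res(q):
            y=x.copy();y[free]=q;uv=proj(z,model(y));r=[]
            for (i,j),e in zip(segs,E):
                if len(e)<5: continue
                t=(uv[j]-uv[i])/np.linalg.norm(uv[j]-uv[i]);r.append((e-uv[i])@np.array([-t[1],t[0]]))
            return np.concatenate(r)
        s=least_squares(res,x[free],loss='soft_l1',f_scale=.4,x_scale=np.maximum(abs(x[free])*0+1,1e-3)); x[free]=s.x
    r=res(s.x)
    if verbose: print('fit',x.round(4),'rms px',np.sqrt((r**2).mean()).round(3),[len(e) for e in E])
    return x
def sleeveR(yaw): return R.from_euler('z',yaw,degrees=True)*R.from_euler('y',-30,degrees=True)
def sleeve_model(x): # x,y,z,yaw
    P=np.array([[-75,-20.5,20],[-75,20.5,20],[0,20.5,20],[0,-20.5,20]])/1000
    return sleeveR(x[3]).apply(P)+x[:3]
def bar_model(x): # x,y,z,yaw of arm origin: top edges, collar
    P=np.array([[-58,-12,12],[-58,12,12],[-3,12,12],[-3,-12,12],[12,12,12],[12,-12,12],[90,12,12],[90,-12,12],[0,-18,18],[0,18,18],[8,-18,18],[8,18,18]])/1000
    return R.from_euler('z',x[3],degrees=True).apply(P)+x[:3]
E
python3 - <<'E'
from h import *
w=load('w2'); S=[(0,1),(1,2),(2,3),(3,0)]
x=fitmodel(w,None,S,[.602,-.175,.12,2],[0,1,3],sleeve_model)
print(proj(w,sleeve_model(x)).round(1).tolist(), 'hole',proj(w,sleeveR(x[3]).apply([-.045,0,.02])+x[:3]))
x2=fitmodel(w,None,S,x,[0,1,2,3],sleeve_model)
t=load('top0');fitmodel(t,None,S,x,[0,1,3],sleeve_model,rng=3)
s=load('scene0');fitmodel(s,None,S,x,[0,1,3],sleeve_model,rng=3)
B=[(1,2),(0,3),(4,6),(5,7),(8,9),(10,11)]
b=load('w1');xb=fitmodel(b,None,B,[.552,.24,.08,16],[0,1,3],bar_model)
print(proj(b,bar_model(xb)).round(1).tolist(),'hole',proj(b,R.from_euler('z',xb[3],degrees=True).apply([-.045,0,.012])+xb[:3]))
fitmodel(t,None,B,xb,[0,1,3],bar_model,rng=3)
E
```

```text
fit [ 0.5999 -0.1807  0.12    2.6843] rms px 0.418 [25, 25, 25, 25]
[[200.5, 150.9], [244.6, 148.6], [244.1, 227.9], [197.6, 230.0]] hole [[221.77045897 180.37790859]]
fit [ 0.5992 -0.1798  0.1234  2.7498] rms px 0.23 [25, 25, 25, 25]
fit [ 0.6013 -0.1826  0.12    0.3483] rms px 0.397 [25, 25, 25, 25]
fit [ 0.5993 -0.178   0.12    5.1723] rms px 0.574 [25, 25, 25, 25]
fit [ 0.5486  0.2445  0.08   17.2589] rms px 0.657 [7, 5, 14, 15, 25, 0]
[[308.0, 137.0], [333.8, 136.9], [333.2, 195.2], [308.6, 195.3], [333.1, 210.1], [308.8, 210.2], [332.2, 282.2], [309.5, 282.3], [302.3, 199.6], [339.7, 199.4], [302.4, 207.7], [339.6, 207.6]] hole [[320.94036239 151.17230989]]
fit [ 0.5419  0.2411  0.08   17.0439] rms px 0.73 [8, 9, 1, 8, 25, 25]
```

```bash
python3 - <<'E'
from h import *
b=load('w1'); p=b['p'].astype(int)
cv2.imwrite('pics/c4.png',cv2.resize(b['p'][100:310,270:380][:,:,::-1],None,fx=2.8,fy=2.8,interpolation=cv2.INTER_CUBIC))
X=cloud(b)
blue=(p[...,2]>p[...,0]+60)&(p[...,2]>100); ys,xs=np.where(blue[170:215,290:360]); print('collar px',xs.min()+290,xs.max()+290,ys.min()+170,ys.max()+170)
m=np.abs(X[...,2]-.092)<.003; m[:,:290]=0;m[:,350:]=0
P=X[m]; k=(P[:,0]>.45)&(P[:,0]<.66); P=P[k];print(len(P),cv2.minAreaRect(P[:,:2].astype(np.float32)))
C=X[170:215,290:360][blue[170:215,290:360]];print(np.nanpercentile(C,[2,50,98],axis=0))
for r in (150,165,180,215,230,245):
  row=X[r,290:352]; k=row[:,2]>.085; print(r,np.where(k)[0].min()+290,np.where(k)[0].max()+290,row[k].mean(0).round(4))
E
```

```text
collar px 303 339 189 199
3974 ((0.5630408525466919, 0.2555961608886719), (0.19302451610565186, 0.050700437277555466), 13.132750511169434)
[[0.536941   0.22749261 0.09192996]
 [0.54459158 0.2436796  0.098465  ]
 [0.55142402 0.25923238 0.10017613]]
150 310 334 [0.5042 0.2318 0.0926]
165 310 334 [0.5175 0.2359 0.0929]
180 310 334 [0.5311 0.2402 0.0928]
215 310 333 [0.5643 0.25   0.093 ]
230 310 332 [0.5792 0.2541 0.093 ]
245 309 332 [0.5947 0.2584 0.0927]
```

View pics/c4.png

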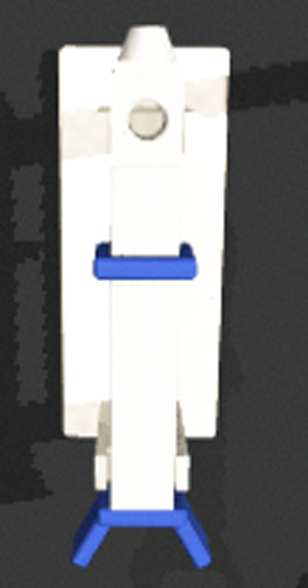

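Bar origin is about (0.541, 0.243, 0.080) with yaw 16.7°. Sleeve mouth is about (0.5995, -0.180, 0.121) with yaw 2.7°. Going to grasp the bar.

```bash
python3 - <<'E'
from h import *
y=np.radians(16.7)
delta([.5812,.2551,.15],toolR([0,0,-1],[-np.sin(y),np.cos(y),0]))
E
```

```text
shift [ -1.3 354.3 150.9] turn [ 1.000e-02  1.000e-02 -1.658e+01] alt [ 1.0000e-02 -2.0000e-02  1.6342e+02]
```

>>> {"op": "arm_command", "data": {
  "deltas": [
    [-1,354,30,0,0,-16.6,1],
    [-1,354,30,0,0,-16.6,1],
    [-1,354,30,0,0,-16.6,1],
    [-1,354,30,0,0,-16.6,1],
    [-1,354,30,0,0,-16.6,1],
    [-1,354,30,0,0,-16.6,1],
    [-1,354,30,0,0,-16.6,1],
    [-1,354,30,0,0,-16.6,1],
    [-1,354,30,0,0,-16.6,1],
    [-1,354,150,0,0,-16.6,1],
    [-1,354,150,0,0,-16.6,1],
    [-1,354,150,0,0,-16.6,1],
    [-1,354,150,0,0,-16.6,1],
    [-1,354,150,0,0,-16.6,1],
    [-1,354,150,0,0,-16.6,1],
    [-1,354,150,0,0,-16.6,1]
  ]
}}

```text
t: 4.02
position: [0.5838, 0.2533, 0.1544]
ee_rot: [-0.144, 0.99, 0.0, 0.003]
ft_force: [0.7, 0.1, 0.0]
finger_gap: 1.0
```

```bash
python3 - <<'E'
from h import *
grab('wrist','w3')
y=np.radians(16.7)
delta([.5812,.2551,.078],toolR([0,0,-1],[-np.sin(y),np.cos(y),0]))
E
```

```text
shift [ 2.4  2.6 76.3] turn [-0.02  0.32 -0.13] alt [5.1000e-01 3.0000e-02 1.7987e+02]
```

View pics/w3.png

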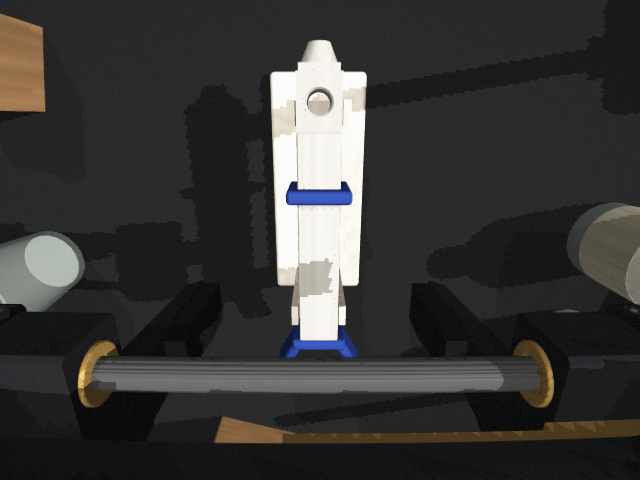

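>>> {"op": "arm_command", "data": {
  "deltas": [
    [0,0,30,0,0,0,1],
    [0,0,60,0,0,0,1],
    [0,0,73,0,0,0,1],
    [0,0,73,0,0,0,1],
    [0,0,73,0,0,0,1],
    [0,0,73,0,0,0,1],
    [0,0,73,0,0,0,-1],
    [0,0,73,0,0,0,-1],
    [0,0,73,0,0,0,-1],
    [0,0,73,0,0,0,-1],
    [0,0,73,0,0,0,-1],
    [0,0,73,0,0,0,-1],
    [0,0,73,0,0,0,-1],
    [0,0,73,0,0,0,-1],
    [0,0,73,0,0,0,-1],
    [0,0,73,0,0,0,-1]
  ]
}}

```text
t: 5.4
position: [0.5817, 0.2528, 0.0776]
ee_rot: [-0.144, 0.99, 0.0, -0.0]
ft_force: [-3.9, 11.9, 1.8]
finger_gap: 0.268
```

```bash
python3 - <<'E'
from h import *
y=np.radians(16.7)
delta([.5812,.2551,.078],toolR([0,0,-1],[-np.sin(y),np.cos(y),0]))
E
```

```text
shift [-0.2  2.3 -0.4] turn [ 0.03 -0.01 -0.14] alt [-2.0000e-02 -5.0000e-02  1.7986e+02]
```

>>> {"op": "arm_command", "data": {
  "deltas": [
    [0,0,-15,0,0,0,-1],
    [0,0,-40,0,0,0,-1],
    [0,0,-75,0,0,0,-1],
    [0,0,-110,0,0,0,-1],
    [0,0,-150,0,0,0,-1],
    [0,0,-180,0,0,0,-1],
    [0,0,-180,0,0,0,-1],
    [0,0,-180,0,0,0,-1],
    [0,0,-180,0,0,0,-1]
  ]
}}

```text
t: 6.15
position: [0.5809, 0.2524, 0.2559]
ee_rot: [-0.144, 0.99, -0.0, -0.001]
ft_force: [-0.8, 0.4, -1.6]
finger_gap: 0.271
```

```bash
python3 - <<'E'
from h import *
grab('wrist','w4');grab('scene','s4')
a=load('w4')['p'][:,:,::-1];b=load('s4')['p'][:260,220:540][:,:,::-1]
cv2.imwrite('pics/c5.png',np.hstack([cv2.resize(a,(440,330)),cv2.resize(b,None,fx=330/260,fy=330/260)[:,:360]]))
# target: pre-insert
m=np.array([.5995,-.1803,.121]); Rs=sleeveR(2.7); ex,ey,ez=Rs.as_matrix().T
T=toolR(-ez,ey)
for off in (.18,.11):
  tgt=m+ex*(.042+off)-ez*.002
  print(off,tgt); delta(tgt,T)
E
```

```text
0.18 [ 0.7925431  -0.17119632  0.23026795]
shift [ -82.7 -466.3   23.9] turn [  3.62 -30.13  13.55] alt [  43.5     5.22 -160.75]
0.11 [ 0.73198862 -0.174052    0.19526795]
shift [ -24.  -451.8   59.2] turn [  3.62 -30.13  13.55] alt [  43.5     5.22 -160.75]
```

View pics/c5.png

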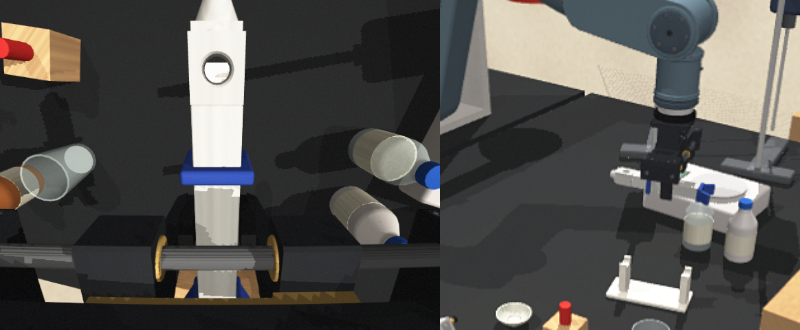

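```bash
cat > barfit.py <<'E'
from h import *
def barintool(fn,p,Rt):
    b=load(fn); X=cloud(b); Y=Rt.inv().apply((X-p).reshape(-1,3)).reshape(X.shape)*1000
    # bar face facing camera = tool z ~ -14
    m=(abs(Y[...,2]+14)<6)&(abs(Y[...,1])<11)&(Y[...,0]>55)&(Y[...,0]<102)
    P=Y[m]; A=np.c_[P[:,0]-40,P[:,1],np.ones(len(P))]; k=np.ones(len(P),bool)
    for _ in range(4):
        c,*_=np.linalg.lstsq(A[k],P[k,2],rcond=None); r=P[:,2]-A@c; k=abs(r)<max(2*r[k].std(),.4)
    print('face: slope x %.2f deg, slope y %.2f deg, z at x=40: %.2f std %.2f n %d'%(*np.degrees(np.arctan(c[:2])),c[2],r[k].std(),k.sum()))
    # lateral edges
    L=[]
    for x in range(58,102,4):
        q=(abs(Y[...,2]+14)<5)&(abs(Y[...,0]-x)<2)&(abs(Y[...,1])<30); yy=Y[q][:,1]
        L.append((x,np.percentile(yy,1),np.percentile(yy,99)))
    L=np.array(L); mid=(L[:,1]+L[:,2])/2; f=np.polyfit(L[:,0],mid,1); print('axis yaw %.2f deg, y at x=0 %.2f, width %.1f'%(np.degrees(np.arctan(f[0])),f[1],np.median(L[:,2]-L[:,1])))
    p3=b['p'].astype(int); blue=(p3[...,2]>p3[...,0]+60)&(p3[...,2]>100)&(abs(Y[...,0]-37)<12)&(abs(Y[...,2]+20)<6)
    C=Y[blue]; print('collar x',np.percentile(C[:,0],[2,50,98]).round(1),'y',np.percentile(C[:,1],[2,98]).round(1),'z',np.median(C[:,2]).round(1))
E
python3 - <<'E'
from barfit import *
p,Rt=pose(); barintool('w4',p,Rt)
E
```

```text
face: slope x -0.63 deg, slope y -0.04 deg, z at x=40: -19.10 std 0.35 n 3639Traceback (most recent call last):
  File "<stdin>", line 2, in <module>
  File "barfit.py", line 14, in barintool
    L.append((x,np.percentile(yy,1),np.percentile(yy,99)))
                ~~~~~~~~~~~~~^^^^^^
    return _quantile_unchecked(
        a, q, axis, out, overwrite_input, method, keepdims, weights)
    return _ureduce(a,
                    func=_quantile_ureduce_func,
    ...<5 lines>...
                    overwrite_input=overwrite_input,
                    method=method)
    r = func(a, **kwargs)
    result = _quantile(arr,
                       quantiles=q,
    ...<2 lines>...
                       out=out,
                       weights=wgt)
    slices_having_nans = np.isnan(arr[-1, ...])
                                  ~~~^^^^^^^^^
IndexError: index -1 is out of bounds for axis 0 with size 0
```

```bash
python3 - <<'E'
from h import *
print(pose()[0])
w=load('w4'); Rm=R.from_rotvec(w['rvec']).as_matrix(); c=-Rm.T@w['tvec'].ravel(); p,Rt=pose()
print('cam in tool',Rt.inv().apply(c-p),Rt.inv().apply(Rm[2]))
for f in ['w1','w2','w3']:
    w=load(f); Rm=R.from_rotvec(w['rvec']).as_matrix(); print(f,-Rm.T@w['tvec'].ravel())
w=load('w4');X=cloud(w);Y=Rt.inv().apply((X-p).reshape(-1,3)).reshape(X.shape)*1000
for v,u in [(60,316),(140,316),(200,316),(290,315),(130,290),(130,340),(250,316)]: print(v,u,Y[v,u].round(1))
E
```

```text
[0.580459   0.25224441 0.25473435]
cam in tool [ 0.0784185   0.00017935 -0.13094933] [-3.05060080e-01  1.65852763e-04  9.52333093e-01]
w1 [0.48362284 0.21862915 0.43021223]
w2 [ 0.50181896 -0.09901343  0.43066052]
w3 [0.50773834 0.23086876 0.28385101]
60 316 [ 95.5   0.4 -21.3]
140 316 [ 73.3   0.4 -19.8]
200 316 [ 54.4   0.4 -19.1]
290 315 [ 21.2   0.1 -17.4]
130 290 [ 76.2  -7.5 -20.9]
130 340 [ 76.2   7.6 -21. ]
250 316 [ 38.6   0.4 -23.2]
```

```bash
cat > barfit.py <<'E'
from h import *
CAM=np.array([78.7,.2,-129.8]); 
def camtool(fn):
    w0=load('wrist0'); R0=R.from_rotvec(w0['rvec'].ravel()); Rt0=R.from_quat([1.56729577e-01,9.87641187e-01,-8.01758359e-04,-2.88006046e-04])
    return Rt0.inv()*R0.inv()   # cam->tool
def toolcloud(fn):
    b=dict(load(fn)); M=camtool(fn)
    b['rvec']=M.inv().as_rotvec(); b['tvec']=-M.inv().apply(CAM/1000)
    return b,cloud(b)*1000
def barintool(fn,zc=-17,xr=(50,100)):
    b,Y=toolcloud(fn)
    m=(abs(Y[...,2]-zc)<9)&(abs(Y[...,1])<10)&(Y[...,0]>xr[0])&(Y[...,0]<xr[1])
    P=Y[m]; A=np.c_[P[:,0]-40,P[:,1],np.ones(len(P))]; k=np.ones(len(P),bool)
    for _ in range(6):
        c,*_=np.linalg.lstsq(A[k],P[k,2],rcond=None); r=P[:,2]-A@c; k=abs(r)<max(2*r[k].std(),.4)
    print('face: slope x %.2f deg, slope y %.2f deg, z at x=40: %.2f std %.2f n %d'%(*np.degrees(np.arctan(c[:2])),c[2],r[k].std(),k.sum()))
    L=[]
    for x in np.arange(xr[0]+2,xr[1]-2,3):
        q=(abs(Y[...,2]-c[2]-c[0]*(x-40))<3)&(abs(Y[...,0]-x)<1.5)&(abs(Y[...,1])<30); yy=Y[q][:,1]
        if len(yy)>9: L.append((x,np.percentile(yy,1),np.percentile(yy,99)))
    L=np.array(L); mid=(L[:,1]+L[:,2])/2; f=np.polyfit(L[:,0],mid,1); print('axis yaw %.2f deg, y at x=0 %.2f, at 100 %.2f width %.1f'%(np.degrees(np.arctan(f[0])),f[1],f[1]+100*f[0],np.median(L[:,2]-L[:,1])))
    p3=b['p'].astype(int); blue=(p3[...,2]>p3[...,0]+60)&(p3[...,2]>100)&(abs(Y[...,0]-37)<15)&(abs(Y[...,1])<25)&(abs(Y[...,2]-c[2]+5)<7)
    C=Y[blue]
    if len(C): print('collar x',np.percentile(C[:,0],[2,50,98]).round(1),'y',np.percentile(C[:,1],[2,98]).round(1),'z',np.percentile(C[:,2],[2,50,98]).round(1))
E
python3 - <<'E'
from barfit import *
barintool('w4'); 
barintool('w3',zc=65,xr=(0,80)); 
X=cloud(load('w3')); m=(X[...,2]>.085)&(X[...,2]<.096)&(abs(X[...,1]-.243)<.06)&(X[...,0]>.48)&(X[...,0]<.60)
P=X[m]; y=np.radians(16.7); s=(P-[.541,.243,0])@[np.cos(y),np.sin(y),0]; l=(P-[.541,.243,0])@[-np.sin(y),np.cos(y),0]
k=abs(l)<.010; print(len(s[k]),'level slope deg',np.degrees(np.polyfit(s[k],P[k,2],1)[0]),np.polyfit(s[k],P[k,2],1)[1])
for a in np.arange(-.06,.08,.02):
  kk=k&(abs(s-a)<.01); print(round(a,3),np.median(P[kk,2]).round(4),kk.sum())
E
```

```text
face: slope x -3.11 deg, slope y -0.20 deg, z at x=40: -17.09 std 0.50 n 8387
axis yaw -0.16 deg, y at x=0 0.25, at 100 -0.02 width 23.6
collar x [33.  36.8 39.9] y [-16.5  17. ] z [-23.9 -22.7 -21. ]
face: slope x -0.34 deg, slope y -0.18 deg, z at x=40: 61.41 std 0.50 n 4083
axis yaw 0.01 deg, y at x=0 1.96, at 100 1.97 width 23.4
collar x [36.9 40.7 44. ] y [-14.5  18.7] z [54.2 55.6 57.2]
7297 level slope deg 0.1789411257397097 0.09282075875344412
-0.06 0.0926 1111
-0.04 0.0929 1072
-0.02 0.0928 1469
0.0 0.0929 771
0.02 0.0929 1196
0.04 0.0929 1096
0.06 0.0929 582
0.08 nan 0
  return _methods._mean(a, axis=axis, dtype=dtype,
  ret = ret.dtype.type(ret / rcount)
```

```bash
python3 - <<'E'
from barfit import *
s=load('s4'); p,Rt=pose()
def mod(pitch):
    d=np.array([np.cos(np.radians(pitch)),0,-np.sin(np.radians(pitch))]); n=np.array([np.sin(np.radians(pitch)),0,np.cos(np.radians(pitch))])
    base=np.array([0,0,-2.9]); o=base+d*40.5
    pts=[]
    for x,h in [(-60,12),(-3,12),(-60,-12),(-3,-12),(8,18),(8,-18),(0,18),(0,-18)]:
        for sy in (1,-1): pts.append(o-d*x+np.array([0,sy*(12 if abs(h)==12 else 18),0])-n*h)
    return p+Rt.apply(np.array(pts)/1000)
im=s['p'][:,:,::-1].copy()
out=[]
for pitch in (0,3):
    i2=cv2.resize(im[110:210,330:430],None,fx=4,fy=4,interpolation=cv2.INTER_CUBIC)
    uv=(proj(s,mod(pitch))-[330,110])*4+1.5
    for a,b in [(0,2),(1,3),(4,6),(5,7)]: cv2.line(i2,tuple(uv[a].astype(int)),tuple(uv[b].astype(int)),(0,0,255),1)
    out.append(i2)
cv2.imwrite('pics/c6.png',np.hstack(out))
E
```

```text
(no output)
```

View pics/c6.png

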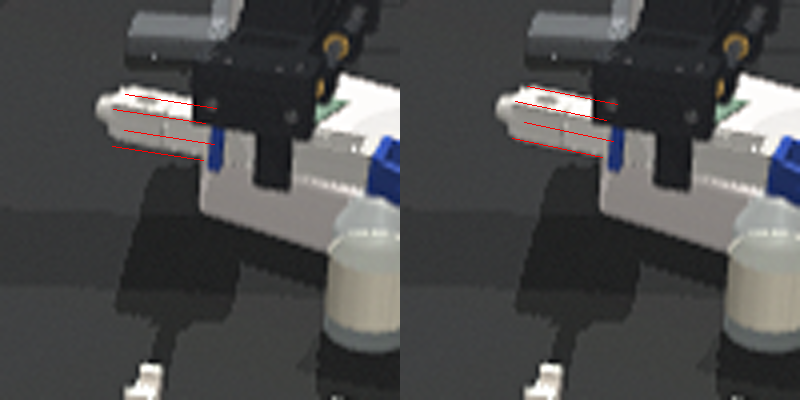

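```bash
cat >> barfit.py <<'E'
def target(m,yaw,o,pitch,off,do=True):
    Rs=sleeveR(yaw); ex,ey,ez=Rs.as_matrix().T
    T=toolR(-ez,ey)*R.from_euler('y',-pitch,degrees=True)
    t=np.array(m)+ex*off-T.apply(np.array(o)/1000)
    print(t.round(4)); delta(t,T); return t,T
E
python3 - <<'E'
from barfit import *
target([.5995,-.1803,.121],2.7,[40.5,.15,-5],3,.125)
E
```

```text
[ 0.7443 -0.1736  0.2014]
shift [ -35.9 -454.9   53. ] turn [  3.98 -33.12  13.48] alt [  47.71    5.73 -159.64]
```

>>> {"op": "arm_command", "data": {
  "deltas": [
    [-1,-14,0,0,0,0,-1],
    [-4,-40,0,0.3,-2,1,-1],
    [-6,-70,0,0.6,-5,2,-1],
    [-8,-105,0,0.9,-8,3,-1],
    [-11,-140,0,1.3,-11,4.3,-1],
    [-14,-175,2,1.7,-14,5.5,-1],
    [-17,-210,4,2,-17,6.8,-1],
    [-20,-245,8,2.3,-20,8,-1],
    [-23,-280,12,2.7,-23,9.3,-1],
    [-26,-315,16,3.1,-26,10.5,-1],
    [-29,-350,22,3.4,-29,11.7,-1],
    [-32,-385,30,3.7,-31,12.7,-1],
    [-34,-420,40,3.9,-32.5,13.2,-1],
    [-35,-442,48,4,-33.1,13.5,-1],
    [-36,-452,52,4,-33.1,13.5,-1],
    [-36,-455,53,4,-33.1,13.5,-1],
    [-36,-455,53,4,-33.1,13.5,-1],
    [-36,-455,53,4,-33.1,13.5,-1],
    [-36,-455,53,4,-33.1,13.5,-1]
  ]
}}

```text
t: 7.83
position: [0.7461, -0.1716, 0.2053]
ee_rot: [-0.023, 0.958, 0.007, 0.286]
ft_force: [-0.1, -0.0, -2.4]
finger_gap: 0.272
```

```bash
python3 - <<'E'
from barfit import *
grab('wrist','w5');grab('scene','s5');grab('top','t5')
barintool('w5')
target([.5995,-.1803,.121],2.7,[40.5,.15,-5],3,.125)
a=load('w5')['p'][:,:,::-1];b=load('s5')['p'][150:370,200:460][:,:,::-1]
cv2.imwrite('pics/c7.png',np.hstack([cv2.resize(a,(400,300)),cv2.resize(b,(390,300))]))
E
```

```text
face: slope x -3.09 deg, slope y -0.22 deg, z at x=40: -17.08 std 0.49 n 8381
axis yaw -0.13 deg, y at x=0 0.22, at 100 0.00 width 23.6
collar x [34.  37.1 39.3] y [-16.5  16. ] z [-24.  -22.8 -21.7]
[ 0.7443 -0.1736  0.2014]
shift [ 4.1 -1.7  2.4] turn [0.05 0.3  0.07] alt [-4.8000e-01  8.0000e-02 -1.7993e+02]
```

View pics/c7.png

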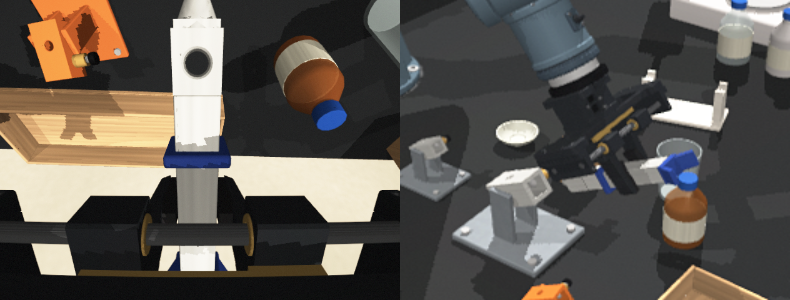

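```bash
python3 - <<'E'
from barfit import *
print(arm.get_obs()['joint_vel'].round(3), arm.get_obs()['t'])
target([.5995,-.1803,.121],2.7,[40.5,.15,-5],3,.125)
t=load('t5')
cv2.imwrite('pics/c8.png',cv2.resize(t['p'][170:280,330:430][:,:,::-1],None,fx=5,fy=5,interpolation=cv2.INTER_CUBIC))
cv2.imwrite('pics/c9.png',cv2.resize(load('s5')['p'][230:350,240:400][:,:,::-1],None,fx=4.5,fy=4.5,interpolation=cv2.INTER_CUBIC))
E
```

```text
[-0.006  0.005 -0.002  0.001 -0.001 -0.003] 7.9833
[ 0.7443 -0.1736  0.2014]
shift [ 4.1 -1.7  2.4] turn [0.05 0.3  0.07] alt [-4.8000e-01  8.0000e-02 -1.7993e+02]
```

View pics/c8.png

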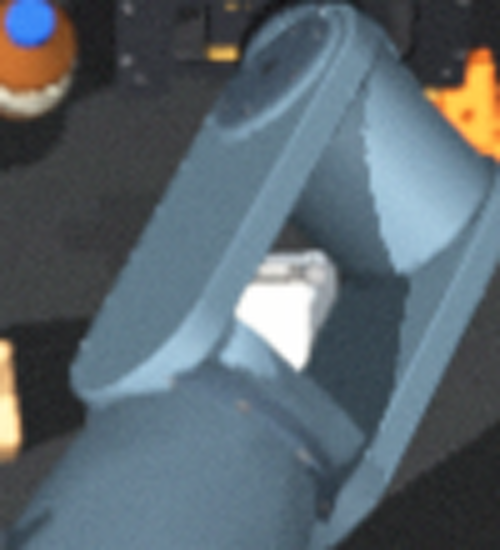

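View pics/c9.png

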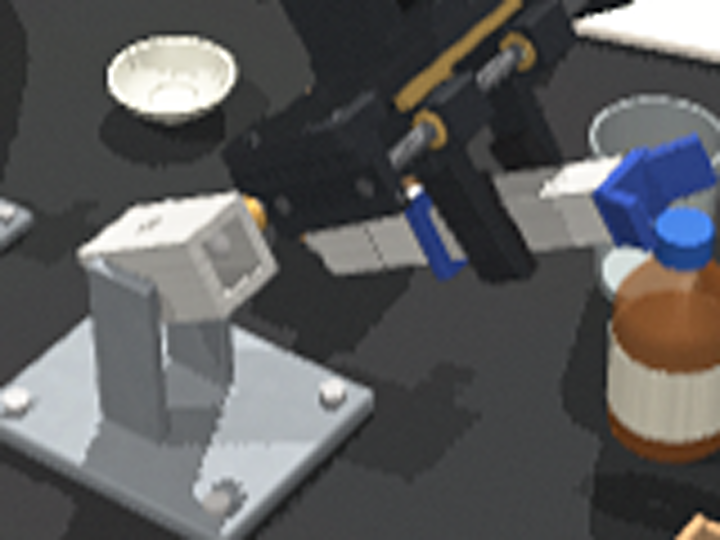

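```bash
cat >> barfit.py <<'E'
def armlines():
    L=[]
    for a,b in [((-60,-12,12),(-3,-12,12)),((-60,-12,-12),(-3,-12,-12)),((12,-12,12),(95,-12,12)),((12,-12,-12),(95,-12,-12)),((-60,12,12),(-3,12,12)),((0,-18,18),(0,-18,-18)),((8,-18,18),(8,-18,-18))]: L.append((a,b))
    return np.array(L)/1000
def slines():
    c=[(0,-20.5,20),(0,20.5,20),(0,20.5,-20),(0,-20.5,-20)]; L=[(c[i],c[(i+1)%4]) for i in range(4)]
    c=[(0,-13.5,13.5),(0,13.5,13.5),(0,13.5,-13.5),(0,-13.5,-13.5)]; L+=[(c[i],c[(i+1)%4]) for i in range(4)]
    L+=[((-75,-20.5,20),(0,-20.5,20)),((-75,-20.5,-20),(0,-20.5,-20)),((-75,20.5,20),(0,20.5,20)),((-75,-20.5,20),(-75,20.5,20))]
    return np.array(L)/1000
def overlay(fn,out,box,f,m,yaw,o,pitch,p,Rt):
    z=load(fn); x0,y0,x1,y1=box; im=cv2.resize(z['p'][y0:y1,x0:x1][:,:,::-1],None,fx=f,fy=f,interpolation=cv2.INTER_CUBIC)
    RA=Rt*R.from_euler('y',pitch,degrees=True)*R.from_euler('y',180,degrees=True)  # arm x=-tool x, z=-tool z
    for Ls,Rx,t,col in [(slines(),sleeveR(yaw),np.array(m),(0,0,255)),(armlines(),RA,p+Rt.apply(np.array(o)/1000),(0,255,0))]:
        for a,b in Ls:
            uv=(proj(z,np.array([Rx.apply(a)+t,Rx.apply(b)+t]))-[x0,y0]+.5)*f
            cv2.line(im,tuple(int(v) for v in uv[0]),tuple(int(v) for v in uv[1]),col,1)
    cv2.imwrite('pics/'+out+'.png',im)
E
python3 - <<'E'
from barfit import *
p,Rt=pose()
overlay('s5','c10',(240,230,400,350),5,[.5995,-.1803,.121],2.7,[40.5,.15,-5],3,p,Rt)
E
```

```text
(no output)
```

View pics/c10.png

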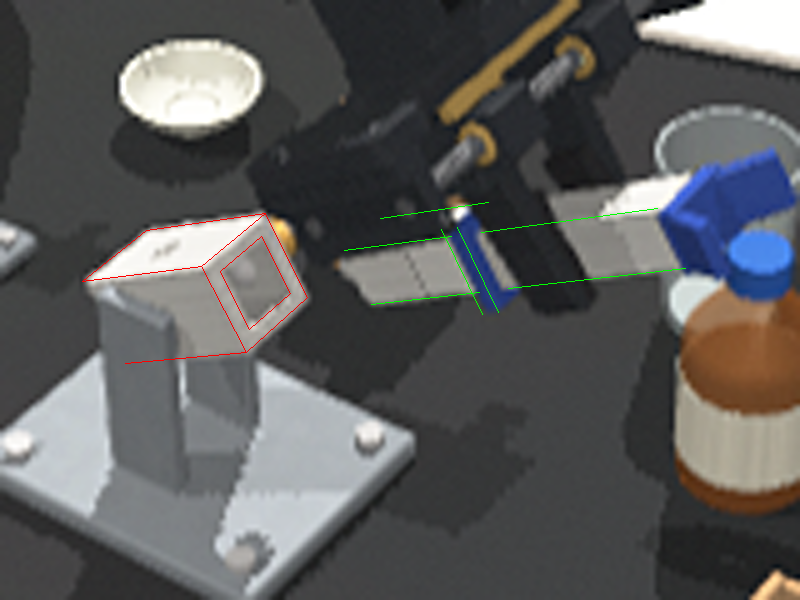

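```bash
python3 - <<'E'
from barfit import *
z=load('s5'); im=z['p'][255:300,285:350][:,:,::-1].astype(float)
im=255*(im/255)**.45
cv2.imwrite('pics/c11.png',cv2.resize(im.astype(np.uint8),None,fx=12,fy=12,interpolation=cv2.INTER_CUBIC))
E
```

```text
(no output)
```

View pics/c11.png

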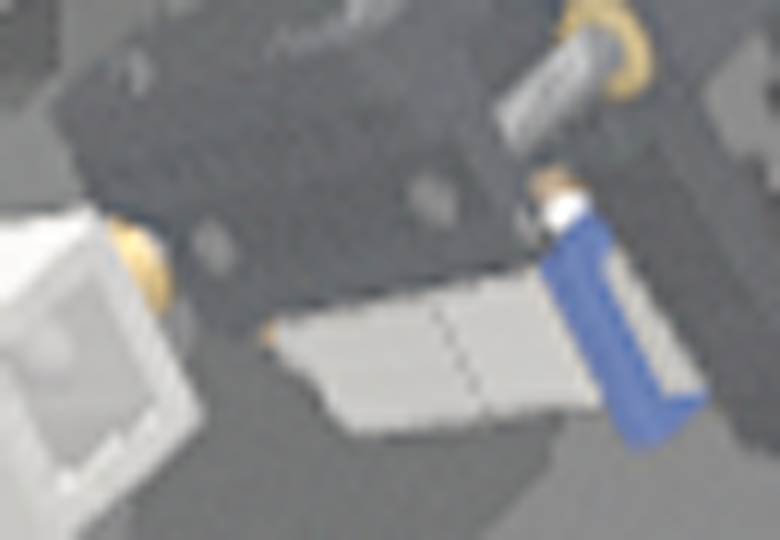

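```bash
python3 - <<'E'
from barfit import *
for off in (.125,.085,.058): target([.5995,-.1803,.121],2.7,[40.5,.15,-5],3,off)
E
```

```text
[ 0.7443 -0.1736  0.2014]
shift [ 4.1 -1.7  2.4] turn [0.05 0.3  0.07] alt [-4.8000e-01  8.0000e-02 -1.7993e+02]
[ 0.7097 -0.1753  0.1814]
shift [44.  -1.6  0.1] turn [0.05 0.3  0.07] alt [-4.8000e-01  8.0000e-02 -1.7993e+02]
[ 0.6863 -0.1764  0.1679]
shift [70.9 -1.6 -1.5] turn [0.05 0.3  0.07] alt [-4.8000e-01  8.0000e-02 -1.7993e+02]
```

>>> {"op": "arm_command", "data": {
  "deltas": [
    [10,-1.6,2,0,0.3,0,-1],
    [24,-1.6,1.2,0,0.3,0,-1],
    [36,-1.6,0.6,0,0.3,0,-1],
    [44,-1.6,0.1,0,0.3,0,-1],
    [44,-1.6,0.1,0,0.3,0,-1],
    [44,-1.6,0.1,0,0.3,0,-1],
    [44,-1.6,0.1,0,0.3,0,-1],
    [44,-1.6,0.1,0,0.3,0,-1]
  ]
}}

```text
t: 8.65
position: [0.7102, -0.1768, 0.1814]
ee_rot: [-0.022, 0.958, 0.007, 0.284]
ft_force: [0.3, -0.5, -2.0]
finger_gap: 0.266
```

```bash
python3 - <<'E'
from barfit import *
grab('wrist','w6');grab('scene','s6')
barintool('w6')
p,Rt=pose()
overlay('s6','c12',(240,230,400,350),5,[.5995,-.1803,.121],2.7,[40.5,.15,-5],3,p,Rt)
for off in (.085,.058): target([.5995,-.1803,.121],2.7,[40.5,.15,-5],3,off)
E
```

```text
face: slope x -3.07 deg, slope y -0.22 deg, z at x=40: -17.13 std 0.48 n 8391
axis yaw -0.12 deg, y at x=0 0.21, at 100 0.00 width 23.6
collar x [33.7 36.9 39.2] y [-16.3  16. ] z [-24.1 -22.9 -21.7]
[ 0.7097 -0.1753  0.1814]
shift [ 0.1  1.4 -0.3] turn [-0.    0.01 -0.  ] alt [2.0e-02 1.0e-02 1.8e+02]
[ 0.6863 -0.1764  0.1679]
shift [27.   1.4 -1.8] turn [-0.    0.01 -0.  ] alt [2.0e-02 1.0e-02 1.8e+02]
```

View pics/c12.png

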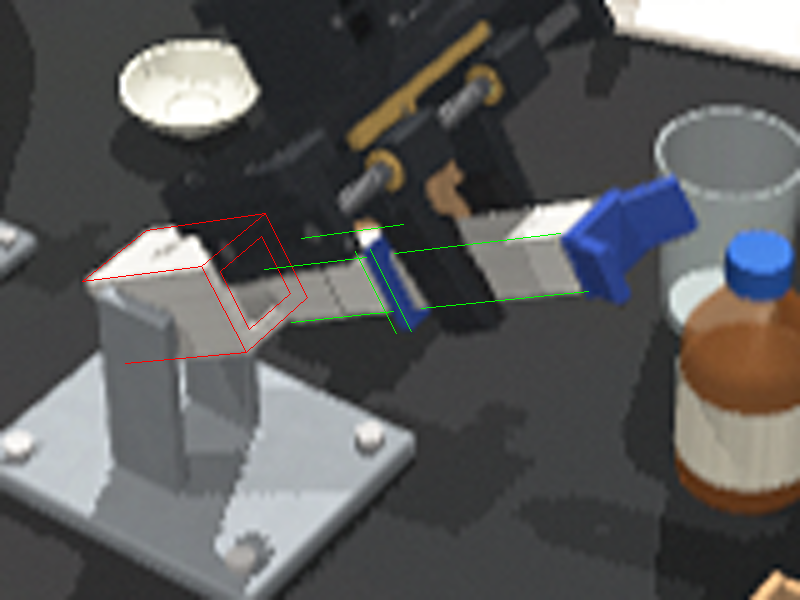

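View pics/w6.png

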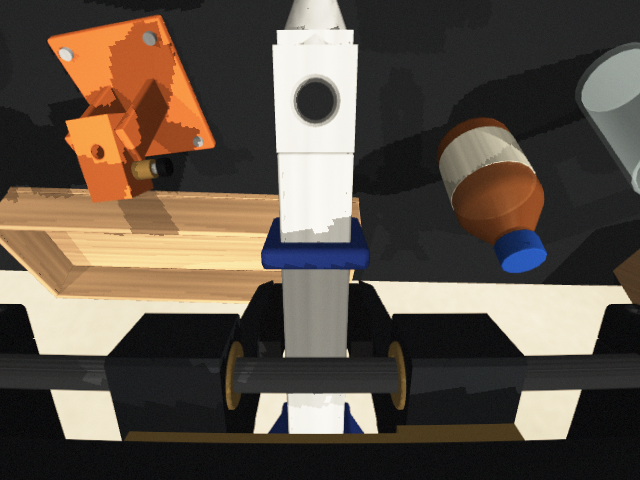

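>>> {"op": "arm_command", "data": {
  "deltas": [
    [5,1.3,-0.4,0,0,0,-1],
    [12,1.3,-0.8,0,0,0,-1],
    [19,1.3,-1.2,0,0,0,-1],
    [25,1.3,-1.6,0,0,0,-1],
    [27,1.3,-1.8,0,0,0,-1],
    [27,1.3,-1.8,0,0,0,-1],
    [27,1.3,-1.8,0,0,0,-1],
    [27,1.3,-1.8,0,0,0,-1]
  ]
}}

```text
t: 9.42
position: [0.686, -0.1766, 0.1677]
ee_rot: [-0.022, 0.959, 0.007, 0.284]
ft_force: [-0.3, -0.5, -2.2]
finger_gap: 0.267
```

```bash
cat >> barfit.py <<'E'
def inserted(m=[.5995,-.1803,.121],yaw=2.7,o=[40.5,.15,-5],pitch=3):
    p,Rt=pose(); Rs=sleeveR(yaw); print('origin in sleeve mm',(Rs.inv().apply(p+Rt.apply(np.array(o)/1000)-m)*1000).round(1)); ob=arm.get_obs(); print('F sleeve axes',Rs.inv().apply(ob['ft_force']).round(1),'tool M',Rt.inv().apply(ob['torque']).round(2), 'gap',ob['finger_gap'])
E
python3 - <<'E'
from barfit import *
inserted()
for off in (.058,.03): target([.5995,-.1803,.121],2.7,[40.5,.15,-5],3,off)
E
```

```text
origin in sleeve mm [57.7 -0.2  0. ]
F sleeve axes [-1.3 -0.5 -1.7] tool M [-0.05  0.37  0.  ] gap 0.26670957778963383
[ 0.6863 -0.1764  0.1679]
shift [-0.3  0.2  0.1] turn [-0.01 -0.   -0.03] alt [-1.0000e-02  2.0000e-02  1.7997e+02]
[ 0.6621 -0.1775  0.1539]
shift [27.6  0.2 -1.4] turn [-0.01 -0.   -0.03] alt [-1.0000e-02  2.0000e-02  1.7997e+02]
```

>>> {"op": "arm_command", "data": {
  "deltas": [
    [5,0.1,-0.3,0,0,0,-1],
    [10,0.1,-0.5,0,0,0,-1],
    [15,0.1,-0.7,0,0,0,-1],
    [15,0.1,-0.7,0,0,0,-1],
    [15,0.1,-0.7,0,0,0,-1]
  ]
}}

```text
t: 9.83
position: [0.6728, -0.1776, 0.1602]
ee_rot: [-0.022, 0.959, 0.006, 0.284]
ft_force: [1.9, -2.8, 0.1]
finger_gap: 0.269
```

```bash
python3 - <<'E'
from barfit import *
inserted()
E
```

```text
origin in sleeve mm [42.5 -0.6  0.1]
F sleeve axes [ 1.6 -2.8 -0.8] tool M [ 0.41  0.25 -0.33] gap 0.2688252450802708
```

>>> {"op": "arm_command", "data": {
  "deltas": [
    [4,0,-0.2,0,0,0,-1],
    [8,0,-0.4,0,0,0,-1],
    [12,0,-0.6,0,0,0,-1],
    [16,0,-0.8,0,0,0,-1],
    [16,0,-0.8,0,0,0,-1],
    [16,0,-0.8,0,0,0,-1]
  ]
}}

```text
t: 10.33
position: [0.6592, -0.1782, 0.1523]
ee_rot: [-0.022, 0.959, 0.006, 0.284]
ft_force: [1.1, -4.3, -0.5]
finger_gap: 0.269
```

```bash
python3 - <<'E'
from barfit import *
inserted(); grab('wrist','w7'); barintool('w7',xr=(48,80))
E
```

```text
origin in sleeve mm [26.6 -0.6  0.1]
F sleeve axes [ 0.5 -4.3 -0.9] tool M [ 0.61  0.14 -0.39] gap 0.26852717967652207
face: slope x -16.00 deg, slope y 0.10 deg, z at x=40: -14.07 std 1.38 n 3789
axis yaw 2.38 deg, y at x=0 -2.84, at 100 1.33 width 23.5
collar x [33.6 36.7 39. ] y [-16.7  15.7] z [-24.5 -23.2 -22. ]
```

>>> {"op": "arm_command", "data": {
  "deltas": [
    [4,0,-0.2,0,0,0,-1],
    [8,0,-0.4,0,0,0,-1],
    [12,0,-0.6,0,0,0,-1],
    [16,0,-0.8,0,0,0,-1],
    [18,0,-0.9,0,0,0,-1],
    [18,0,-0.9,0,0,0,-1],
    [18,0,-0.9,0,0,0,-1]
  ]
}}

```text
t: 10.97
position: [0.6437, -0.1792, 0.1432]
ee_rot: [-0.022, 0.959, 0.006, 0.284]
ft_force: [2.0, -5.5, 1.1]
finger_gap: 0.273
```

```bash
python3 - <<'E'
from barfit import *
inserted(); grab('wrist','w8'); barintool('w8',xr=(41,50))
E
```

```text
origin in sleeve mm [ 8.7 -0.8 -0. ]
F sleeve axes [ 2.  -5.6  0.1] tool M [ 0.73  0.09 -0.29] gap 0.2730156376146673
face: slope x -46.22 deg, slope y -0.12 deg, z at x=40: -14.30 std 1.50 n 1136
axis yaw -2.25 deg, y at x=0 1.44, at 100 -2.49 width 23.1
collar x [33.5 36.8 39. ] y [-17.1  15.6] z [-24.3 -23.1 -21.8]
```

View pics/w8.png

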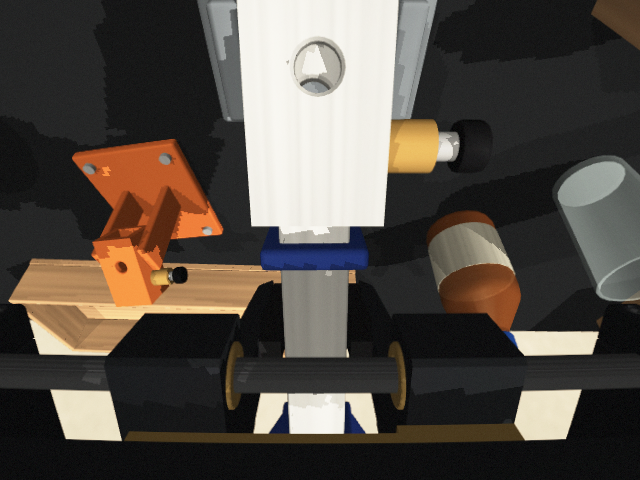

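>>> {"op": "arm_command", "data": {
  "deltas": [
    [3,0,-0.1,0,0,0,-1],
    [6,0,-0.3,0,0,0,-1],
    [8,0,-0.4,0,0,0,-1],
    [8,0,-0.4,0,0,0,-1],
    [8,0,-0.4,0,0,0,-1]
  ]
}}

```text
t: 11.43
position: [0.637, -0.1796, 0.1394]
ee_rot: [-0.022, 0.958, 0.006, 0.284]
ft_force: [3.0, -6.1, 0.5]
finger_gap: 0.269
```

```bash
python3 - <<'E'
from barfit import *
inserted()
E
```

```text
origin in sleeve mm [ 1.  -0.9  0. ]
F sleeve axes [ 2.6 -6.3 -0.9] tool M [ 0.73 -0.03 -0.28] gap 0.26943606556675004
```

>>> {"op": "arm_command", "data": {
  "deltas": [
    [1,0,0,0,0,0,-1],
    [2,0,-0.1,0,0,0,-1],
    [3,0,-0.1,0,0,0,-1],
    [3,0,-0.1,0,0,0,-1]
  ]
}}

```text
t: 11.77
position: [0.636, -0.18, 0.1394]
ee_rot: [-0.022, 0.958, 0.005, 0.286]
ft_force: [11.0, -3.6, -0.5]
finger_gap: 0.267
```

```bash
python3 - <<'E'
from barfit import *
inserted();grab('wrist','w9'); barintool('w9',xr=(41,50))
cv2.imwrite('pics/c13.png',cv2.resize(load('w9')['p'][150:310,200:440][:,:,::-1],None,fx=3,fy=3))
E
```

```text
origin in sleeve mm [ 0.1 -1.2  0.4]
F sleeve axes [ 9.1 -4.1 -5.8] tool M [ 0.56 -1.1  -0.12] gap 0.26701336953283206
face: slope x -3.63 deg, slope y 0.10 deg, z at x=40: -24.33 std 0.41 n 1447
axis yaw 1.44 deg, y at x=0 0.12, at 100 2.63 width 40.2
collar x [33.9 36.8 38.9] y [-16.5  15.4] z [-24.2 -23.  -22.4]
```

View pics/c13.png

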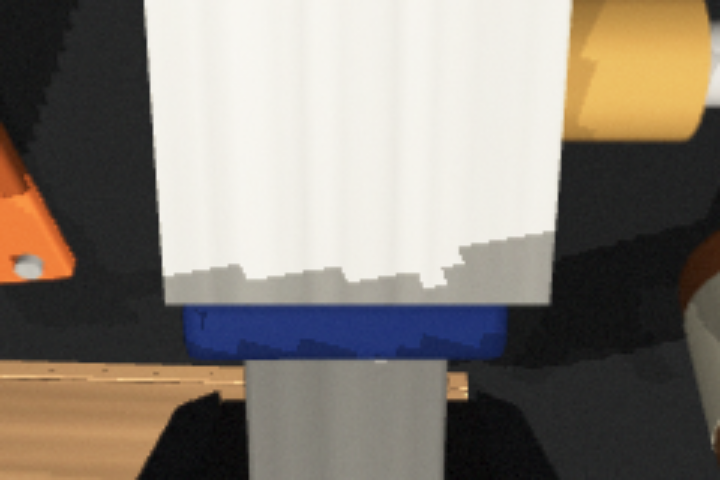

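>>> {"op": "arm_command", "data": {
  "deltas": [
    [1,0,0,0,0,0,-1],
    [1.5,0,0,0,0,0,-1],
    [1.5,0,0,0,0,0,-1],
    [1.5,0,0,0,0,0,-1]
  ]
}}

```text
t: 12.15
position: [0.6359, -0.1802, 0.1396]
ee_rot: [-0.022, 0.958, 0.005, 0.287]
ft_force: [16.8, -1.9, 0.2]
finger_gap: 0.267
```

```bash
python3 - <<'E'
from barfit import *
inserted()
E
```

```text
origin in sleeve mm [ 0.1 -1.4  0.5]
F sleeve axes [14.6 -2.7 -8.2] tool M [ 0.39 -1.77 -0.15] gap 0.26670480575339006
```

>>> {"op": "arm_command", "data": {
  "deltas": [
    [-1,0,0,0,0,0,-1],
    [-1,0,0,0,0,0,1],
    [-1,0,0,0,0,0,1],
    [-1,0,0,0,0,0,1],
    [-1,0,0,0,0,0,1],
    [-1,0,0,0,0,0,1],
    [-1,0,0,0,0,0,1],
    [-1,0,-30,0,0,0,1],
    [-1,0,-70,0,0,0,1],
    [-1,0,-110,0,0,0,1],
    [-1,0,-130,0,0,0,1],
    [-1,0,-130,0,0,0,1],
    [-1,0,-130,0,0,0,1],
    [-1,0,-130,0,0,0,1],
    [-1,0,-130,0,0,0,1]
  ]
}}

```text
t: 13.4
position: [0.5625, -0.1815, 0.2441]
ee_rot: [-0.022, 0.959, 0.008, 0.283]
ft_force: [0.4, -0.3, -1.0]
finger_gap: 0.999
```

```bash
python3 - <<'E'
from barfit import *
grab('wrist','w10');grab('scene','s10')
S=[(0,1),(1,2),(2,3),(3,0)]
b=load('w10'); print(arm.get_obs()['position'])
x=fitmodel(b,None,S,[.5995,-.1803,.121,2.7],[0,1,3],sleeve_model)
x=fitmodel(b,None,S,x,[0,1,2,3],sleeve_model)
print('hole px',proj(b,sleeveR(x[3]).apply([-.045,0,.02])+x[:3]))
E
```

```text
[ 0.56258976 -0.18147969  0.24407742]
fit [ 0.5998 -0.1803  0.121   2.855 ] rms px 0.333 [25, 25, 25, 25]
fit [ 0.5994 -0.1803  0.1216  2.8861] rms px 0.298 [25, 25, 25, 25]
hole px [[313.36465026 121.27485459]]
```

View pics/w10.png

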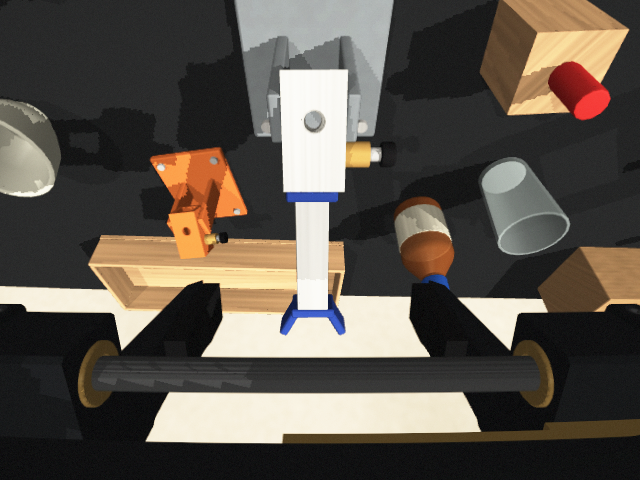

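Bar is seated: collar against the mouth at (313,196), and the pin hole at (314,121) lines up clear. Now looking at the pin.

```bash
python3 - <<'E'
from barfit import *
y=np.radians(2.8)
delta([.545,-.007,.29],toolR([0,0,-1],[-np.sin(y),np.cos(y),0]))
E
```

```text
shift [-16.8 175.2 -43.3] turn [ 0.12 32.84 -0.14] alt [ 50.84  -0.19 172.53]
```

>>> {"op": "arm_command", "data": {
  "deltas": [
    [-17,175,-43,0,32.8,0,1],
    [-17,175,-43,0,32.8,0,1],
    [-17,175,-43,0,32.8,0,1],
    [-17,175,-43,0,32.8,0,1],
    [-17,175,-43,0,32.8,0,1],
    [-17,175,-43,0,32.8,0,1],
    [-17,175,-43,0,32.8,0,1],
    [-17,175,-43,0,32.8,0,1],
    [-17,175,-43,0,32.8,0,1],
    [-17,175,-43,0,32.8,0,1],
    [-17,175,-43,0,32.8,0,1]
  ]
}}

```text
t: 14.42
position: [0.545, -0.009, 0.291]
ee_rot: [-0.022, 1.0, 0.0, 0.001]
ft_force: [-0.5, -0.5, -0.4]
finger_gap: 0.997
```

```bash
python3 - <<'E'
from barfit import *
grab('wrist','w11')
b=load('w11');p=b['p'].astype(int); print(arm.get_obs()['position'])
red=((p[...,0]>90)&(p[...,1]<.45*p[...,0])&(p[...,2]<.45*p[...,0])).astype(np.uint8)
n,lab,st,ce=cv2.connectedComponentsWithStats(red); i=st[1:,4].argmax()+1; print(st[i],ce[i])
X=cloud(b); m=(lab==i); K=X[m]; print(np.percentile(K[:,2],[5,50,95]))
T=K[abs(K[:,2]-np.median(K[K[:,2]>.105][:,2]))<.0025]; print('top',len(T),T.mean(0),(T.min(0)+T.max(0))/2,T.max(0)-T.min(0))
x0,y0=st[i][0]-60,st[i][1]-40; cv2.imwrite('pics/c14.png',cv2.resize(b['p'][max(0,y0):y0+150,max(0,x0):x0+200][:,:,::-1],None,fx=4,fy=4,interpolation=cv2.INTER_CUBIC)); print(x0,y0)
# model silhouette fit: cylinder r11, z .070-.110
def sil(c,zs=(.07,.11)):
    a=np.linspace(0,2*np.pi,60); P=np.concatenate([np.c_[c[0]+.011*np.cos(a),c[1]+.011*np.sin(a),np.full(60,zz)] for zz in zs])
    im=np.zeros((480*4,640*4),np.uint8); cv2.fillConvexPoly(im,cv2.convexHull(((proj(b,P)+.5)*4).astype(np.float32)).astype(np.int32),1); return im
big=cv2.resize(m.astype(np.uint8),None,fx=4,fy=4,interpolation=cv2.INTER_NEAREST)
from scipy.optimize import minimize
f=lambda c:float((sil(c)!=big).sum())
c0=T.mean(0)[:2]; r=minimize(f,c0,method='Nelder-Mead',options=dict(initial_simplex=[c0,c0+[.003,0],c0+[0,.003]],xatol=1e-5)); print('sil',r.x,r.fun/16,m.sum())
E
```

```text
[ 0.54510237 -0.00886206  0.29121829]
[306 182  24  29 554] [317.4133574  196.33393502]
[nan nan nan]
top 430 [ 0.53183525 -0.00729288  0.11066389] [ 0.53182087 -0.00732388  0.11047359] [0.02107342 0.02081309 0.00439571]
246 142
sil [ 0.53261874 -0.00734451] 65.4375 554
```

View pics/c14.png

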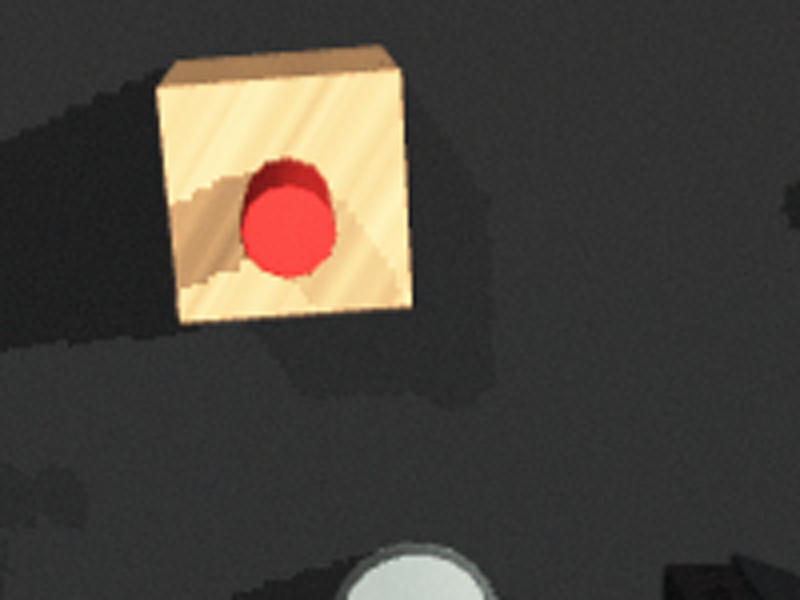

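```bash
python3 - <<'E'
from barfit import *
y=np.radians(2.8)
delta([.532,-.0073,.093],toolR([0,0,-1],[-np.sin(y),np.cos(y),0]))
E
```

```text
shift [ 13.6   2.  198.2] turn [ 0.03  0.18 -0.24] alt [ 2.8000e-01 -5.0000e-02  1.7976e+02]
```

>>> {"op": "arm_command", "data": {
  "deltas": [
    [13.6,2,30,0,0,0,1],
    [13.6,2,65,0,0,0,1],
    [13.6,2,100,0,0,0,1],
    [13.6,2,130,0,0,0,1],
    [13.6,2,150,0,0,0,1],
    [13.6,2,150,0,0,0,1],
    [13.6,2,150,0,0,0,1]
  ]
}}

```text
t: 15.05
position: [0.5315, -0.0066, 0.1408]
ee_rot: [-0.023, 1.0, 0.001, 0.0]
ft_force: [0.9, -1.0, 0.8]
finger_gap: 1.002
```

```bash
python3 - <<'E'
from barfit import *
y=np.radians(2.8)
delta([.532,-.0073,.093],toolR([0,0,-1],[-np.sin(y),np.cos(y),0]))
E
```

```text
shift [-0.4 -0.8 47.8] turn [ 0.07  0.05 -0.18] alt [ 8.0000e-02 -1.1000e-01  1.7982e+02]
```

>>> {"op": "arm_command", "data": {
  "deltas": [
    [0,-0.5,20,0,0,0,1],
    [0,-0.5,40,0,0,0,1],
    [0,-0.5,48,0,0,0,1],
    [0,-0.5,48,0,0,0,1],
    [0,-0.5,48,0,0,0,1],
    [0,-0.5,48,0,0,0,-1],
    [0,-0.5,48,0,0,0,-1],
    [0,-0.5,48,0,0,0,-1],
    [0,-0.5,48,0,0,0,-1],
    [0,-0.5,48,0,0,0,-1],
    [0,-0.5,48,0,0,0,-1],
    [0,-0.5,48,0,0,0,-1],
    [0,-0.5,48,0,0,0,-1],
    [0,-0.5,48,0,0,0,-1]
  ]
}}

```text
t: 16.22
position: [0.5323, -0.0067, 0.0932]
ee_rot: [-0.023, 1.0, 0.0, 0.001]
ft_force: [-0.2, 1.0, 1.2]
finger_gap: 0.343
```

```bash
python3 - <<'E'
from barfit import *
print(arm.get_obs()['ft_force'],arm.get_obs()['position'])
E
```

```text
[-0.17613312  0.99238597  1.17982865] [ 0.53234465 -0.00668255  0.09323427]
```

>>> {"op": "arm_command", "data": {
  "deltas": [
    [0,0,0,0,0,0,-1],
    [0,0,0,0,0,0,-1],
    [0,0,0,0,0,0,-1]
  ]
}}

```text
t: 16.47
position: [0.5324, -0.0067, 0.0933]
ee_rot: [-0.023, 1.0, 0.0, 0.001]
ft_force: [-0.7, -0.7, 0.5]
finger_gap: 0.237
```

>>> {"op": "arm_command", "data": {
  "deltas": [
    [0,0,-10,0,0,0,-1],
    [0,0,-30,0,0,0,-1],
    [0,0,-60,0,0,0,-1],
    [0,0,-95,0,0,0,-1],
    [0,0,-130,0,0,0,-1],
    [0,0,-150,0,0,0,-1],
    [0,0,-150,0,0,0,-1],
    [0,0,-150,0,0,0,-1]
  ]
}}

```text
t: 17.13
position: [0.5326, -0.0069, 0.245]
ee_rot: [-0.023, 1.0, -0.0, 0.003]
ft_force: [0.0, -0.3, -1.8]
finger_gap: 0.238
```

```bash
python3 - <<'E'
from barfit import *
grab('wrist','w12');grab('scene','s12')
a=load('w12')['p'][:,:,::-1];b=load('s12')['p'][100:310,230:440][:,:,::-1]
cv2.imwrite('pics/c15.png',np.hstack([cv2.resize(a,(440,330)),cv2.resize(b,(330,330))]));print(arm.get_obs()['finger_gap'],pose()[0])
E
```

```text
0.2412543733455942 [ 0.53107005 -0.00655877  0.24208516]
```

View pics/c15.png

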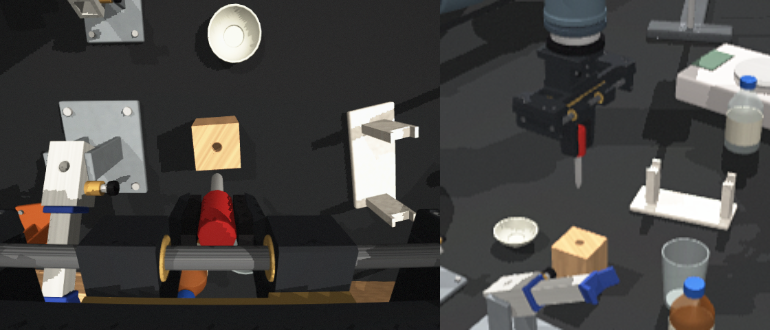

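```bash
python3 - <<'E'
from barfit import *
b,_=toolcloud('w12')
for ty in (0,):
  P=np.array([[0,0,78.3],[0,0,69.3],[5,0,69],[0,5,50],[0,-5,50]])/1000; uv=proj(b,P); print(uv.round(1))
im=cv2.resize(b['p'][235:365,265:365][:,:,::-1],None,fx=5,fy=5,interpolation=cv2.INTER_CUBIC)
def L(a,c,col=(0,255,0)):
  uv=(proj(b,np.array([a,c])/1000)-[265,235]+.5)*5; cv2.line(im,tuple(int(v) for v in uv[0]),tuple(int(v) for v in uv[1]),col,1)
for s in (-1,1): L([0,5*s,30],[0,5*s,69.3]);L([0,5*s,69.3],[0,2*s,78.3])
L([-2,0,78.3],[2,0,78.3]); 
cv2.imwrite('pics/c16.png',im)
z=load('s12'); p,Rt=pose(); f=6;x0,y0=280,180
im=cv2.resize(z['p'][y0:y0+60,x0:x0+60][:,:,::-1],None,fx=f*1.5,fy=f*1.5,interpolation=cv2.INTER_CUBIC)
w=load('w12'); Rm=R.from_rotvec(w['rvec'].ravel()); cw=Rm.inv().apply(-w['tvec'].ravel()); M=camtool('w12'); RT=Rm.inv()*M.inv(); pt=cw-RT.apply(CAM/1000); print('tool at image',pt)
for s in (-1,1):
  P=pt+RT.apply(np.array([[5*s,0,24],[5*s,0,69.3],[0,5*s,24],[0,5*s,69.3],[0,0,78.3],[0,0,24]])/1000); uv=(proj(z,P)-[x0,y0]+.5)*f*1.5
  for a,c in ((0,1),(2,3),(4,5)): cv2.line(im,tuple(int(v) for v in uv[a]),tuple(int(v) for v in uv[c]),(0,255,0),1)
cv2.imwrite('pics/c17.png',im)
E
```

```text
[[315.1 253.6]
 [315.1 258.8]
 [315.1 251.3]
 [324.  271.6]
 [306.  271.6]]
tool at image [ 0.53267867 -0.00688099  0.24512353]
```

View pics/c16.png

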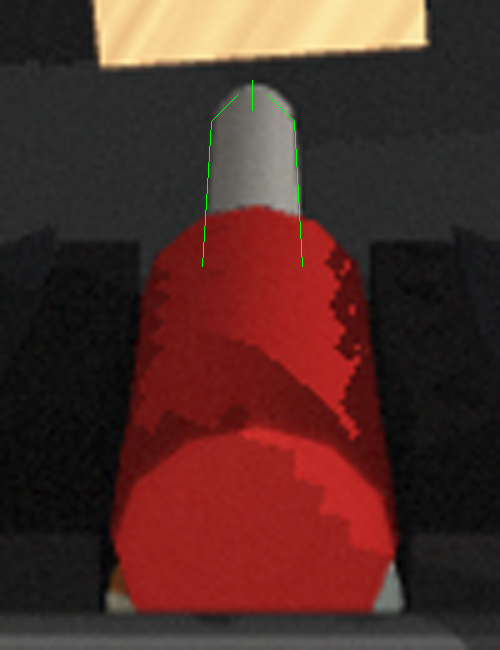

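View pics/c17.png

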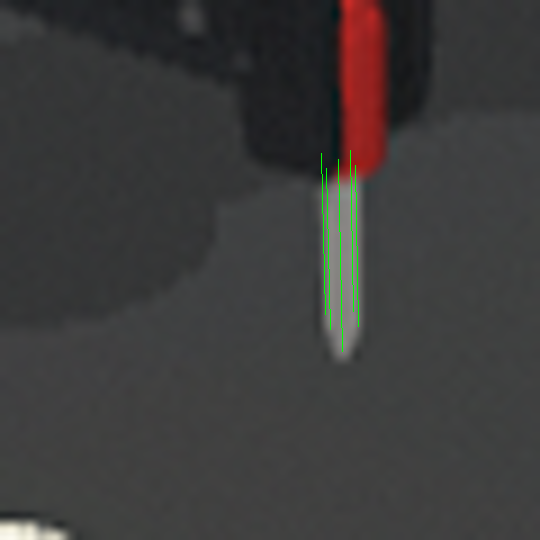

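```bash
cat >> barfit.py <<'E'
def pintarget(h,m=[.5996,-.1803,.1212],yaw=2.8,o=[0,0,23.5]):
    Rs=sleeveR(yaw); ex,ey,ez=Rs.as_matrix().T; T=toolR(-ez,ey); hole=np.array(m)-.045*ex+.02*ez
    t=hole+ez*h-T.apply(np.array(o)/1000); print(h,'hole',hole.round(4),t.round(4)); delta(t,T)
    p,Rt=pose(); P=p+Rt.apply(np.array([o,[o[0],o[1],o[2]+55]])/1000); print('pin org/tip in hole frame',(Rs.inv().apply(P-hole)*1000).round(1).tolist(),'F',Rs.inv().apply(arm.get_obs()['ft_force']).round(1))
E
python3 - <<'E'
from barfit import *
pintarget(.09)
E
```

```text
0.09 hole [ 0.5507 -0.1827  0.116 ] [ 0.494  -0.1855  0.2143]
shift [  45.4 -177.    27.5] turn [  0.03 -29.96  -0.13] alt [-4.6490e+01 -5.0000e-02  1.7376e+02]
pin org/tip in hole frame [[41.8, 176.9, 94.3], [14.3, 177.0, 46.7]] F [ 0.1  0.1 -0.8]
```

>>> {"op": "arm_command", "data": {
  "deltas": [
    [5,-20,0,0,-4,0,-1],
    [11,-45,0,0,-9,0,-1],
    [18,-75,2,0,-14,0,-1],
    [26,-105,6,0,-19,0,-1],
    [33,-130,12,0,-24,0,-1],
    [40,-155,20,0,-28,0,-1],
    [45,-172,26,0,-30,0,-1],
    [45,-177,27,0,-30,0,-1],
    [45,-177,27,0,-30,0,-1],
    [45,-177,27,0,-30,0,-1],
    [45,-177,27,0,-30,0,-1],
    [45,-177,27,0,-30,0,-1]
  ]
}}

```text
t: 18.23
position: [0.496, -0.1846, 0.2163]
ee_rot: [-0.024, 0.965, 0.007, 0.26]
ft_force: [0.0, -0.1, -1.2]
finger_gap: 0.237
```

```bash
python3 - <<'E'
from barfit import *
grab('wrist','w13');grab('scene','s13')
pintarget(.06)
a=load('w13')['p'][:,:,::-1];b=load('s13')['p'][200:340,210:350][:,:,::-1]
cv2.imwrite('pics/c18.png',np.hstack([cv2.resize(a,(440,330)),cv2.resize(b,(330,330))]))
E
```

```text
0.06 hole [ 0.5507 -0.1827  0.116 ] [ 0.509  -0.1847  0.1883]
shift [ 2.8 -0.7 30.8] turn [ 0.01  0.16 -0.01] alt [ 2.5000e-01 -2.0000e-02  1.7999e+02]
pin org/tip in hole frame [[2.8, 0.7, 90.8], [3.0, 0.7, 35.8]] F [-0.7  0.2  0.3]
```

View pics/c18.png

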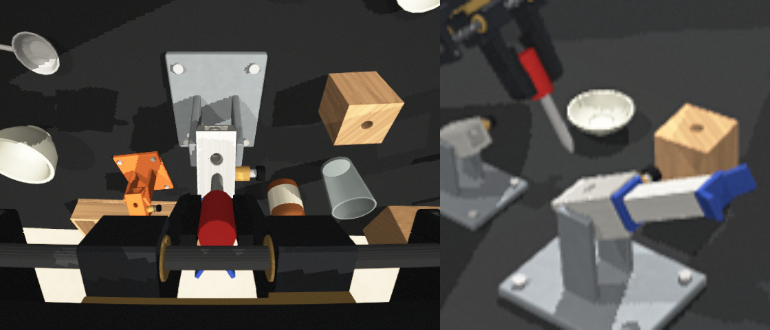

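>>> {"op": "arm_command", "data": {
  "deltas": [
    [2.8,-0.7,10,0,0.1,0,-1],
    [2.8,-0.7,22,0,0.1,0,-1],
    [2.8,-0.7,31,0,0.1,0,-1],
    [2.8,-0.7,31,0,0.1,0,-1],
    [2.8,-0.7,31,0,0.1,0,-1],
    [2.8,-0.7,31,0,0.1,0,-1]
  ]
}}

```text
t: 18.83
position: [0.5086, -0.1856, 0.1878]
ee_rot: [-0.023, 0.966, 0.006, 0.259]
ft_force: [-0.2, -0.2, 0.5]
finger_gap: 0.236
```

```bash
python3 - <<'E'
from barfit import *
grab('wrist','w14');grab('scene','s14')
pintarget(.045)
a=load('w14')['p'][150:330,220:420][:,:,::-1];b=load('s14')['p'][240:320,230:320][:,:,::-1]
cv2.imwrite('pics/c19.png',np.hstack([cv2.resize(a,(400,360)),cv2.resize(b,(400,360),interpolation=cv2.INTER_CUBIC)]))
E
```

```text
0.045 hole [ 0.5507 -0.1827  0.116 ] [ 0.5165 -0.1844  0.1753]
shift [-0.3  1.2 15.2] turn [-0.06  0.09 -0.1 ] alt [1.400e-01 9.000e-02 1.799e+02]
pin org/tip in hole frame [[-0.3, -1.2, 60.2], [-0.2, -1.3, 5.2]] F [-0.2 -0.  -0.5]
```

View pics/c19.png

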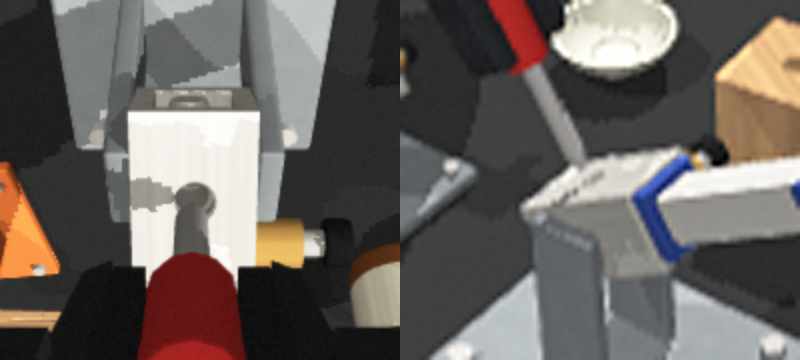

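>>> {"op": "arm_command", "data": {
  "deltas": [
    [0,0.7,4,0,0,0,-1],
    [0,0.7,8,0,0,0,-1],
    [0,0.7,12,0,0,0,-1],
    [0,0.7,15,0,0,0,-1],
    [0,0.7,15,0,0,0,-1],
    [0,0.7,15,0,0,0,-1]
  ]
}}

```text
t: 19.43
position: [0.516, -0.1845, 0.1745]
ee_rot: [-0.023, 0.966, 0.007, 0.259]
ft_force: [-0.5, 0.5, 0.3]
finger_gap: 0.237
```

```bash
python3 - <<'E'
from barfit import *
pintarget(.03)
E
```

```text
0.03 hole [ 0.5507 -0.1827  0.116 ] [ 0.524  -0.184   0.1624]
shift [-0.9  0.1 14.5] turn [ 0.    0.03 -0.13] alt [ 5.0000e-02 -0.0000e+00  1.7987e+02]
pin org/tip in hole frame [[-0.9, -0.1, 44.5], [-0.8, -0.1, -10.5]] F [-0.2  0.5  0.5]
```

>>> {"op": "arm_command", "data": {
  "deltas": [
    [-0.6,0,4,0,0,0,-1],
    [-0.6,0,8,0,0,0,-1],
    [-0.6,0,12,0,0,0,-1],
    [-0.6,0,14,0,0,0,-1],
    [-0.6,0,14,0,0,0,-1]
  ]
}}

```text
t: 19.85
position: [0.5235, -0.1841, 0.1624]
ee_rot: [-0.022, 0.966, 0.007, 0.259]
ft_force: [0.6, -0.5, -1.5]
finger_gap: 0.235
```

```bash
python3 - <<'E'
from barfit import *
pintarget(.015)
E
```

```text
0.015 hole [ 0.5507 -0.1827  0.116 ] [ 0.5315 -0.1836  0.1494]
shift [-0.4  0.1 15.3] turn [-0.    0.02 -0.13] alt [3.0000e-02 0.0000e+00 1.7987e+02]
pin org/tip in hole frame [[-0.4, -0.1, 30.3], [-0.4, -0.1, -24.7]] F [-0.2 -0.5 -1.6]
```

>>> {"op": "arm_command", "data": {
  "deltas": [
    [-0.2,0,4,0,0,0,-1],
    [-0.2,0,8,0,0,0,-1],
    [-0.2,0,12,0,0,0,-1],
    [-0.2,0,15,0,0,0,-1],
    [-0.2,0,15,0,0,0,-1]
  ]
}}

```text
t: 20.27
position: [0.5312, -0.1838, 0.1494]
ee_rot: [-0.022, 0.966, 0.007, 0.259]
ft_force: [-0.8, -0.4, 0.2]
finger_gap: 0.242
```

```bash
python3 - <<'E'
from barfit import *
pintarget(.0)
E
```

```text
0.0 hole [ 0.5507 -0.1827  0.116 ] [ 0.539  -0.1833  0.1364]
shift [-0.2  0.1 15.2] turn [-0.    0.02 -0.13] alt [3.0000e-02 0.0000e+00 1.7987e+02]
pin org/tip in hole frame [[-0.2, -0.1, 15.2], [-0.2, -0.1, -39.8]] F [-0.6 -0.4  0.6]
```

>>> {"op": "arm_command", "data": {
  "deltas": [
    [0,0,4,0,0,0,-1],
    [0,0,8,0,0,0,-1],
    [0,0,11,0,0,0,-1],
    [0,0,13.5,0,0,0,-1],
    [0,0,13.5,0,0,0,-1],
    [0,0,13.5,0,0,0,-1]
  ]
}}

```text
t: 20.77
position: [0.5379, -0.1836, 0.1383]
ee_rot: [-0.023, 0.966, 0.006, 0.259]
ft_force: [0.3, -0.6, -0.2]
finger_gap: 0.237
```

```bash
python3 - <<'E'
from barfit import *
pintarget(.0)
E
```

```text
0.0 hole [ 0.5507 -0.1827  0.116 ] [ 0.539  -0.1833  0.1364]
shift [0.1 0.3 2.1] turn [-0.02  0.04 -0.12] alt [6.0000e-02 3.0000e-02 1.7988e+02]
pin org/tip in hole frame [[0.1, -0.3, 2.1], [0.1, -0.3, -52.9]] F [ 0.1 -0.7 -0.3]
```

>>> {"op": "arm_command", "data": {
  "deltas": [
    [0,0,1,0,0,0,-1],
    [0,0,2,0,0,0,-1],
    [0,0,3,0,0,0,-1],
    [0,0,3,0,0,0,-1],
    [0,0,3,0,0,0,-1]
  ]
}}

```text
t: 21.18
position: [0.5395, -0.1836, 0.1359]
ee_rot: [-0.022, 0.966, 0.006, 0.259]
ft_force: [0.3, -0.8, 0.2]
finger_gap: 0.236
```

```bash
python3 - <<'E'
from barfit import *
pintarget(.0)
E
```

```text
0.0 hole [ 0.5507 -0.1827  0.116 ] [ 0.539  -0.1833  0.1364]
shift [ 0.2  0.3 -0.7] turn [-0.04  0.06 -0.12] alt [1.0000e-01 6.0000e-02 1.7988e+02]
pin org/tip in hole frame [[0.3, -0.4, -0.7], [0.3, -0.4, -55.7]] F [ 0.4 -0.8  0.1]
```

No contact yet, so I'll press in small steps.

>>> {"op": "arm_command", "data": {
  "deltas": [
    [0,0,0.7,0,0,0,-1],
    [0,0,1.5,0,0,0,-1],
    [0,0,1.5,0,0,0,-1]
  ]
}}

```text
t: 21.43
position: [0.5401, -0.1837, 0.1352]
ee_rot: [-0.023, 0.966, 0.006, 0.259]
ft_force: [-8.9, 0.5, 8.5]
finger_gap: 0.238
```

```bash
python3 - <<'E'
from barfit import *
pintarget(.0)
grab('scene','s15');grab('wrist','w15')
a=load('w15')['p'][150:330,220:420][:,:,::-1];b=load('s15')['p'][240:320,230:320][:,:,::-1]
cv2.imwrite('pics/c20.png',np.hstack([cv2.resize(a,(400,360)),cv2.resize(b,(400,360),interpolation=cv2.INTER_CUBIC)]))
E
```

```text
0.0 hole [ 0.5507 -0.1827  0.116 ] [ 0.539  -0.1833  0.1364]
shift [ 0.4  0.5 -1.6] turn [-0.03  0.06 -0.07] alt [1.0000e-01 5.0000e-02 1.7993e+02]
pin org/tip in hole frame [[0.4, -0.5, -1.6], [0.5, -0.5, -56.6]] F [-3.4  1.  11.8]
```

View pics/c20.png

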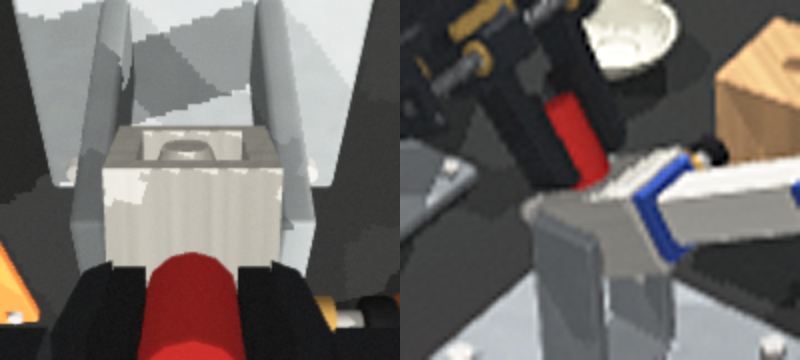

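The knob is on the sleeve with a firm stop at about 12 N. Releasing and backing out along the pin axis.

>>> {"op": "arm_command", "data": {
  "deltas": [
    [0,0,-0.8,0,0,0,-1],
    [0,0,-0.8,0,0,0,1],
    [0,0,-0.8,0,0,0,1],
    [0,0,-0.8,0,0,0,1],
    [0,0,-0.8,0,0,0,1],
    [0,0,-0.8,0,0,0,1],
    [0,0,-0.8,0,0,0,1],
    [0,0,-0.8,0,0,0,1],
    [0,0,-25,0,0,0,1],
    [0,0,-60,0,0,0,1],
    [0,0,-100,0,0,0,1],
    [0,0,-140,0,0,0,1],
    [0,0,-150,0,0,0,1],
    [0,0,-150,0,0,0,1],
    [0,0,-150,0,0,0,1],
    [0,0,-150,0,0,0,1]
  ]
}}

```text
t: 22.87
position: [0.465, -0.1866, 0.263]
ee_rot: [-0.022, 0.966, 0.007, 0.259]
ft_force: [-0.5, 0.5, -0.8]
finger_gap: 0.997
```

```bash
python3 - <<'E'
from barfit import *
grab('scene','s16');grab('wrist','w16')
a=load('w16')['p'][:,:,::-1];b=load('s16')['p'][230:340,220:365][:,:,::-1]
cv2.imwrite('pics/c21.png',np.hstack([cv2.resize(a,(400,300)),cv2.resize(b,(396,300),interpolation=cv2.INTER_CUBIC)]))
# knob in sleeve frame
z=load('w16');X=cloud(z);p=z['p'].astype(int);red=(p[...,0]>90)&(p[...,1]<.45*p[...,0])&(p[...,2]<.45*p[...,0])
m=np.array([.5996,-.1803,.1212]);Rs=sleeveR(2.8);hole=m+Rs.apply([-.045,0,.02])
Y=Rs.inv().apply((X-hole).reshape(-1,3)).reshape(X.shape)*1000
k=red&(np.linalg.norm(Y,axis=-1)<70); P=Y[k]; print(len(P),np.percentile(P,[2,50,98],axis=0).round(1)); T=P[P[:,2]>np.percentile(P[:,2],98)-2.5]; print('knob top',T.mean(0).round(1))
blue=(p[...,2]>p[...,0]+60)&(p[...,2]>90); Z=Rs.inv().apply((X-m).reshape(-1,3)).reshape(X.shape)*1000
k=blue&(abs(Z[...,0])<25)&(abs(Z[...,1])<25)&(abs(Z[...,2]-18)<8); print('collar',np.percentile(Z[k],[2,50,98],axis=0).round(1))
# bystanders
t0=load('scene0')['p'].astype(int); t1=load('s16')['p'].astype(int)
E
```

```text
763 [[-12.8 -10.2   8.2]
 [ -5.9  -0.9  39.2]
 [  6.4   8.8  40.8]]
knob top [-2.7 -0.7 39.6]
collar [[  0.8 -18.2  16.7]
 [  3.9  -0.5  18.2]
 [  7.2  15.3  19.6]]
```

View pics/c21.png

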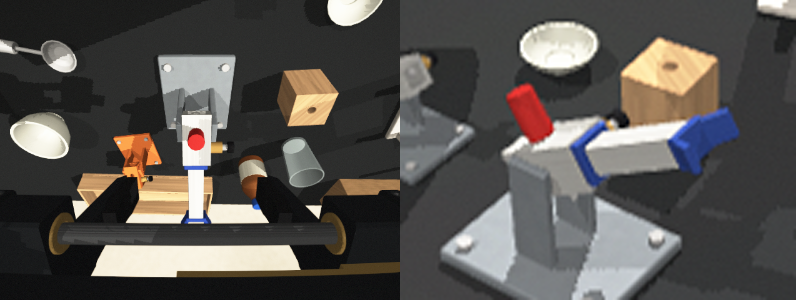

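View pics/s16.png

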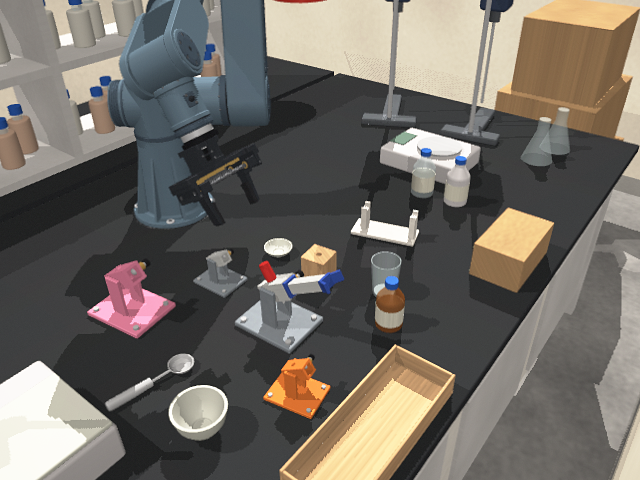

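```bash
python3 -c "
from cell import arm
print(arm.get_obs()['t'],arm.get_obs()['joint_vel'].round(3)); print(arm.sign_off())"
```

```text
22.9667 [ 0.001  0.004 -0.004 -0.003  0.003  0.001]
the job is handed in; nothing more can be done
None
```

The support arm is mounted in the large grey stand and locked with the red-knobbed pin. I handed the job in at about 23 s with the gripper open and well clear.

- **Arm:** It went in past the plunger until the collar hit a hard stop; pushing further gave about 15 N with no more movement. With the gripper away, the collar measured x = 0.8 to 7.2 mm in the sleeve's frame, where 0 to 8 mm is home.
- **Pin:** It dropped in with no contact until the knob stopped on the sleeve at about 12 N. After release the knob's top measured 39.6 mm above the sleeve face, against 40 mm expected.
- **Other things on the bench:** They look unmoved in the last scene picture. I compared that by eye only.

**Disagreements:**
- The bar had tilted about 3° nose-up in the grip when lifted. I measured this and corrected for it before inserting.
- In the scene camera the collar sat about 3 mm further out along the bar than the wrist-camera estimate. I settled the final position by contact instead.
- The knob top read 2.7 mm off along the sleeve in the last wrist image, more than the pin's roughly 1.5 mm of play in its hole. I took this as depth or calibration error, given the height reading.

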